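# Pack away the retouching kit

## Task

The retouching is finished: pack the mixing kit away. Nest all the steel mixing cups into one upright stack standing in the round blue dish, then put the knobbed steel lid on the top cup; also slide the porcelain palette into its wooden slip case, fully home. Leave the jars, the bottle and the steel block where they are.

Things in the scene. Friction and masses are not known exactly. Their poses are not given: they have to be found in the camera images.
- cup1: steel stacking cup, upright, 62 mm high, 110 g; three to five are present (absent: None). Origin: centre of underside, z up. Hollow tapered body, outside 42 mm wide at the foot, 57 mm at 41 mm height; from there to the rim a straight collar 66 mm wide outside, 61 mm inside. Nested, its shoulder (41 mm up) sits on the rim below: each cup stands 21 mm above the one under it; 1.5 mm sideways play
- cup2: steel stacking cup, upright, 62 mm high, 110 g; three to five are present (absent: None). Origin: centre of underside, z up. Hollow tapered body, outside 42 mm wide at the foot, 57 mm at 41 mm height; from there to the rim a straight collar 66 mm wide outside, 61 mm inside. Nested, its shoulder (41 mm up) sits on the rim below: each cup stands 21 mm above the one under it; 1.5 mm sideways play
- cup3: steel stacking cup, upright, 62 mm high, 110 g; three to five are present (absent: None). Origin: centre of underside, z up. Hollow tapered body, outside 42 mm wide at the foot, 57 mm at 41 mm height; from there to the rim a straight collar 66 mm wide outside, 61 mm inside. Nested, its shoulder (41 mm up) sits on the rim below: each cup stands 21 mm above the one under it; 1.5 mm sideways play
- cup4: steel stacking cup, upright, 62 mm high, 110 g; three to five are present (absent: None). Origin: centre of underside, z up. Hollow tapered body, outside 42 mm wide at the foot, 57 mm at 41 mm height; from there to the rim a straight collar 66 mm wide outside, 61 mm inside. Nested, its shoulder (41 mm up) sits on the rim below: each cup stands 21 mm above the one under it; 1.5 mm sideways play
- cup5: steel stacking cup, upright, 62 mm high, 110 g; three to five are present (absent: None). Origin: centre of underside, z up. Hollow tapered body, outside 42 mm wide at the foot, 57 mm at 41 mm height; from there to the rim a straight collar 66 mm wide outside, 61 mm inside. Nested, its shoulder (41 mm up) sits on the rim below: each cup stands 21 mm above the one under it; 1.5 mm sideways play
- lid: steel lid for the stack, standing on its plug, 120 g. Plug 50 mm wide, 8 mm deep, drops loosely (5 mm play) into a cup's collar; above it a disc 66 mm wide from 8 to 13 mm height; on top a neck and a round knob 26 mm wide, from 28 to 46 mm height. Origin: centre of the plug's underside, z up; on a stack it is 54 mm above the top cup's origin
- dish: low round blue-glazed ceramic dish, fixed to the table, 72 mm across, 10 mm high, inner floor 56 mm across at 3 mm height. Origin: centre of its underside. The stack stands in it
- palette: flat white porcelain mixing palette 120 x 60 x 12 mm (x, y, z) with eight grey round wells on top, lying flat, 220 g; end for end alike. Origin: centre of its underside
- case: wooden slip case, fixed, 116 x 76 x 27 mm (x, y, z), origin: centre of underside. Open only at its mouth, x = -58 mm, facing the robot. Inside 64 mm wide, floor z = 3 (a small ramp leads up to it), roof z = 22, back wall x = +52 mm. Two guides 22 mm high flare out before the mouth to x = -75 mm, there 77 mm apart. Home, the palette's origin is at x = -8 and its end stands 10 mm out of the mouth
- jar1: closed amber glass jar 54 mm across, 75 mm high, among the cups. Origin: centre of its underside. Not part of the job: leave alone
- jar2: closed clear jar with white cap, 54 mm across, 75 mm high, among the cups. Origin: centre of its underside. Not part of the job: leave alone
- bottle: white plastic bottle 52 mm across, 130 mm high, right of the case. Origin: centre of its underside. Not part of the job: leave alone
- weight: dark steel block 70 x 45 x 35 mm at the far left. Origin: centre of its underside. Not part of the job: leave alone

How it is judged:
By the outcome, as a careful person would: the job done as asked, in the order asked, and still so for the second after the job is handed in, with the robot touching nothing.
Of cup1, cup2, cup3, cup4, cup5 only 3 to 5 are there at a start; the rules pass over those that are not, and their reading is None.
At some moment in a run one of cup1, cup2, cup3, cup4, cup5, lid, palette may be knocked a few centimetres aside while the robot is not near it.
It also fails if it takes over 210 s, if anything falls off the work surface, if the arm or the gripper's body presses on something with over 40 N, if the wrist force passes 120 N, or if a joint passes its speed limit or range.

## Robot

A 6-joint arm with a two-finger parallel gripper is mounted at the origin on the work surface. World frame = base frame: x ahead of the robot, y to its left, z up, the work surface at z = 0. Lengths are in mm, angles in degrees, forces in N, time in s.
With the tool pointing down it reaches from about 300 to 850 mm from the base axis. Payload 4.2 kg.
Tool frame: the origin (TCP) lies on the centre line of the jaws, within the pads' length; the fingertips stand 14 mm ahead of it and the grasp point (between the pads) lies 5 mm behind it; z points along the fingers, y is the line along which they close (so a half turn about z gives the same grasp; the last joint's range is limited). The gripper opens to 91 mm and grips with 3 to 60 N. Pads are 32 mm wide; open, the fingers measure 118 mm over their backs; the gripper's body (76 mm by 178 mm) begins 60 mm behind the grasp point.
Start: joints at [69.901, 18.312, 89.639, -0, 72.044, -1.146], TCP at [186.762, 543.84, 227.976] pointing down, gripper open.
Joint ranges: [-177.97, 177.97], [-48.28, 115.42], [12.27, 149.76], [-77.06, 257.06], [2.81, 150.46], [-146.56, 146.56]. Speed limits (degrees/s): [147.25, 147.25, 180, 180, 180, 180].

## Interface

Orientations are given as [roll, pitch, yaw] about the fixed x, y, z axes, in that order (R = Rz(yaw) Ry(pitch) Rx(roll)).
In Python, from workcell import * gives the robot as it stands. The module is installed in compiled form; this text tells all that it offers.
- The arm moves only by the shell command python3 -m crank 'ROWS' [FORCE]. ROWS is JSON, a list of rows, each an object of numbers: "grip": the finger opening in m, from 0 to 0.0912; "x", "y", "z": the shift along the tool's x, y, z in m; "yaw": the turn about the tool's z in rad. In form: [{"grip": .., "x": .., "y": .., "z": .., "yaw": ..}, ...]. A call has exactly 5 rows; each row is the pose to reach, as a shift and turn from the pose commanded when the call began, along the tool's axes at that moment; what a row does not reach only later rows make up. A row lasts 1/12 s, in which the tool goes at most 41.7 mm and 7.16 degrees, less where a joint would pass 70% of its speed; a pose out of reach is approached as far as the arm can. A call with a gripper value outside its range is refused whole. The fingers move at their own pace and stop on an object; FORCE is the grip in N (left out, the last holds). Time passes only in rows, so rows that repeat a pose let the fingers close, or fill a call up. It gives the time, the measured TCP pose, the force, the opening and the grip force at its end, in the units of the state.
- state(): the state, without advancing time (a new reading comes with each control period).
- grab_frame(name): name is "side" or "top" or "wrist"; returns the picture (420x560x3 uint8, red, green, blue); there is no depth.
- camera_model(name): a dict with "intrinsics" (3x3 intrinsics, pixels), "R" (3x3) and "t" (3): a world point X has camera coordinates R X + t. Camera axes: x right, y down, z forward; pixel columns grow to the right and rows downward; lengths in mm; the calibration is good to about 2 mm. A picture is of the moment at which its call begins: read the wrist's pose just before it. camera_model takes no time and is no camera call; for the wrist camera it gives the pose at the moment of the call.
- job_done(): hands the job in; it is judged then, once.
The state is a dict: "time_s": time; "qpos": joint angles; "qvel": joint speeds; "effort": joint torques, N m; "ee_pos": TCP position; "ee_rot": TCP orientation; "force": force on the tool from outside, world axes, zero at the start; "torque": the same for the moment, N m; "gripper_width": finger opening in mm; "gripper_force": force on a finger pad.
Only numpy, scipy, OpenCV 4.12 (cv2) and the standard library are available. Lean on these libraries where they do the work, as an engineer would, in place of code of your own. Each camera call takes 0.05 s, during which the arm holds its last target. There are 200 camera calls.

## Working session

There is one attempt and no reset: what is moved stays moved. The work goes in short steps, Python scripts to look and compute and a shell command to move; the robot and the scene stay as the last step left them, time stands still between calls to the robot, and variables do not carry over. Pictures are saved under pics/ and viewed, at most 14 in all, crops included, and the job is handed in when it is done.

```bash
mkdir -p pics; ls
cat > h.py <<'E'
from workcell import *
import numpy as np, cv2
def snap(cam,fn,crop=None,s=1):
    m=camera_model(cam); im=grab_frame(cam)[:,:,::-1]
    np.savez('pics/'+fn+'.npz',K=m['intrinsics'],R=m['R'],t=m['t'])
    cv2.imwrite('pics/'+fn+'_raw.png',im)
    out(fn,fn,crop,s)
def out(fn,new,crop=None,s=1):
    im=cv2.imread('pics/'+fn+'_raw.png')
    if crop: x0,y0,x1,y1=crop; im=im[y0:y1,x0:x1]
    cv2.imwrite('pics/'+new+'.png',cv2.resize(im,None,fx=s,fy=s,interpolation=cv2.INTER_CUBIC))
def px2w(fn,u,v,z):
    d=np.load('pics/'+fn+'.npz'); r=d['R'].T@np.linalg.inv(d['K'])@[u,v,1]; c=-d['R'].T@d['t']
    return (c+r*(z-c[2])/r[2]).round(1)
def w2px(fn,X):
    d=np.load('pics/'+fn+'.npz'); p=d['K']@(d['R']@np.array(X,float)+d['t']); return (p[:2]/p[2]).round(1)
E
python3 - <<'E'
from h import *
print(state())
snap('top','t1',None,1.42); snap('side','s1',None,1.42)
for n in('t1','s1'):
    d=np.load('pics/'+n+'.npz');print(-d['R'].T@d['t'],d['R'],d['K'])
E
```

```text
pics
{'time_s': 0.0, 'qpos': array([ 6.98998008e+01,  1.83518698e+01,  8.97055827e+01, -7.71361877e-04,
        7.20410021e+01, -1.14640707e+00]), 'qvel': array([-0.00038204,  0.04613375, -0.09755084,  0.02213692, -0.03554256,
       -0.09962951]), 'effort': array([ 4.45203914e-04, -4.12471569e+01, -2.31972420e+01,  7.29676802e-02,
        4.59592079e-02, -1.48120521e-04]), 'ee_pos': array([186.61340527, 543.39063538, 227.12351782]), 'ee_rot': array([-1.79901550e+02, -1.23658347e-03,  1.61046445e+02]), 'force': array([-0.64956831,  0.26822594, -0.04126224]), 'torque': array([-0.04519213, -0.00640636,  0.02554156]), 'gripper_force': 0.0, 'gripper_width': 91.14258249997074}
[3.86993161e+02 7.40160902e-01 1.47988084e+03] [[ 0.00767978 -0.99993558 -0.00835768]
 [-0.9907192  -0.0064742  -0.1357702 ]
 [ 0.13570735  0.0093228  -0.9907051 ]] [[523.07488299   0.         276.96929108]
 [  0.         523.07488299 203.64982763]
 [  0.           0.           1.        ]]
[ 562.92322934 -840.85071719  888.26878791] [[ 0.99945597 -0.02769921 -0.01790281]
 [-0.03221112 -0.70318272 -0.71027918]
 [ 0.00708523  0.71046944 -0.70369239]] [[404.87487462   0.         278.41901323]
 [  0.         404.87487462 215.63225629]
 [  0.           0.           1.        ]]
```

View pics/t1.png

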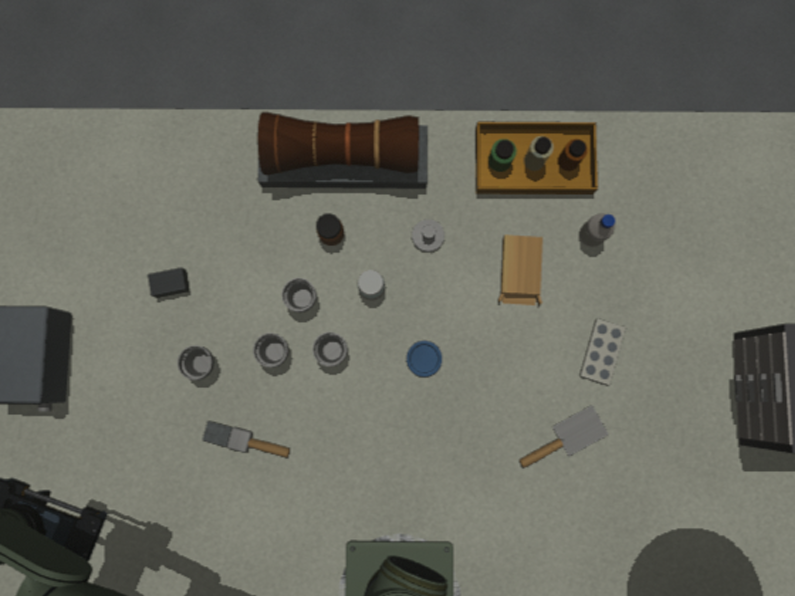

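View pics/s1.png

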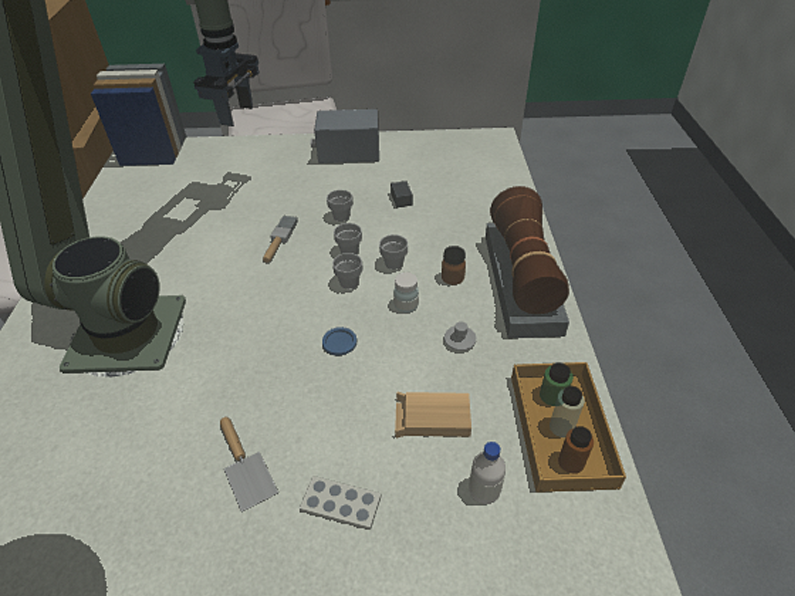

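The top view shows four cups at about (301,296), (198,364), (272,351) and (332,350). The dish is at (424,358), the lid at (428,236), the case at (522,269), the palette at (603,351) and the jars at (330,229) and (371,284). I'll enlarge this to read the positions more finely.

Run:
```python
from h import *
out('t1','t1a',(110,140,330,290),3.6); out('t1','t1b',(280,140,450,290),4)
```

```text
(no output)
```

View pics/t1a.png

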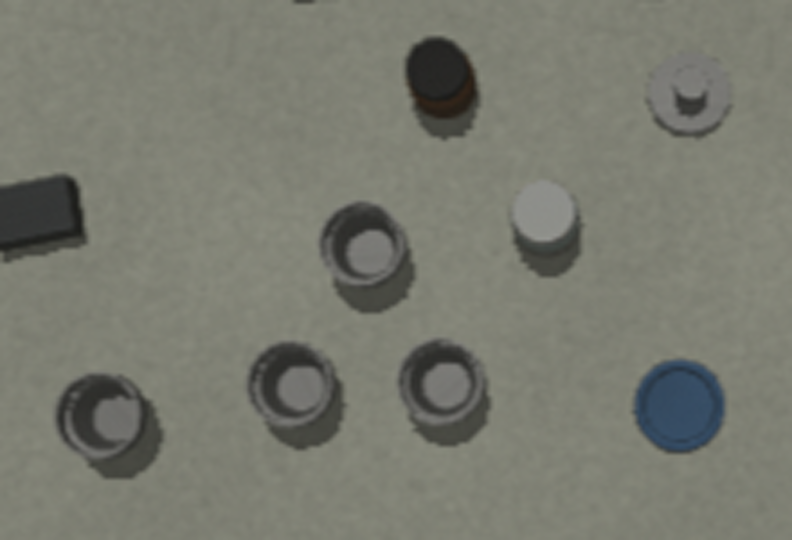

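View pics/t1b.png

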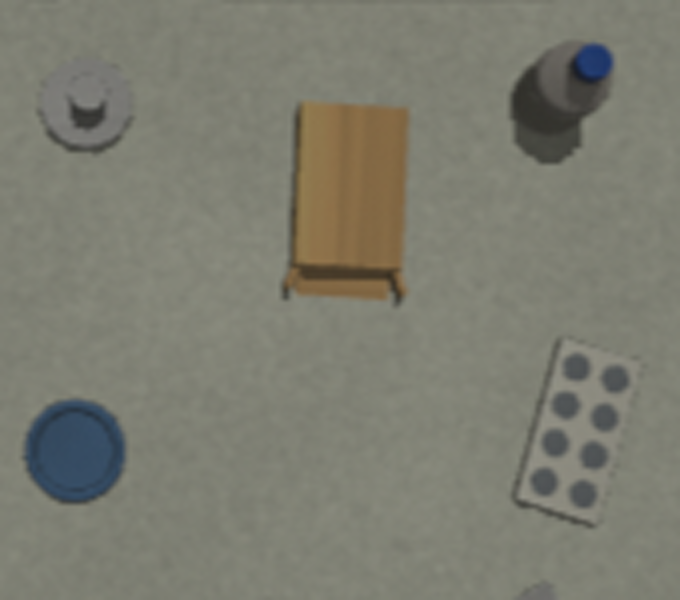

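The crop shows cup rims at A(364,244), B(292,384), C(442,381) and D(100,417), and the dish at (680,406). The right crop shows the palette centred at (579,431), the case roof corners at (300,102), (409,107), (402,268) and (294,265), and the lid disc at (86,105).

Run:
```python
from h import *
def f(n,x,y,z,o=(110,140),s=3.6): print(n,px2w('t1',o[0]+(x+.5)/s-.5,o[1]+(y+.5)/s-.5,z))
for n,x,y,z in [('A',364,244,62),('B',292,384,62),('C',442,381,62),('D',100,417,62),('dish',680,406,10),('lid',689,94,13),('knob',691,82,46),('jar1',440,69,75),('jar2',544,212,75)]: f(n,x,y,z)
for n,x,y,z in [('pal',579,431,12),('p1',577,367,12),('p2',616,380,12),('p3',544,482,12),('p4',583,494,12),('c1',300,102,27),('c2',409,107,27),('c3',402,268,27),('c4',294,265,27),('g1',286,298,22),('g2',400,303,22)]: f(n,x,y,z,(280,140),4)
m=camera_model('wrist'); st=state(); print(m,st['ee_pos'],st['ee_rot'])
```

```text
A [569.6 195.2  62. ]
B [463.  246.8  62. ]
C [466.1 133.9  62. ]
D [437.2 390.6  62. ]
dish [450.9 -46.8  10. ]
lid [697.7 -53.4  13. ]
knob [700.2 -53.7  46. ]
jar1 [702.9 138.8  75. ]
jar2 [593.2  58.1  75. ]
pal [ 467.5 -398.2   12. ]
p1 [ 512.2 -398.2   12. ]
p2 [ 503.3 -425.2   12. ]
p3 [ 431.8 -372.8   12. ]
p4 [ 423.7 -399.7   12. ]
c1 [ 697.4 -204.4   27. ]
c2 [ 694.3 -281.3   27. ]
c3 [ 579.5 -274.2   27. ]
c4 [ 581.1 -198.8   27. ]
g1 [ 558.4 -193.6   22. ]
g2 [ 555.4 -273.2   22. ]
{'intrinsics': array([[321.50475164,   0.        , 282.36354911],
       [  0.        , 321.50475164, 208.75132139],
       [  0.        ,   0.        ,   1.        ]]), 'R': array([[ 0.32540151,  0.94557066, -0.00316089],
       [ 0.91095265, -0.31258853,  0.26917222],
       [ 0.2535333 , -0.09046847, -0.96308687]]), 't': array([-572.75170477,  -30.13874871,  391.05383937])} [186.61316197 543.42700916 227.23774593] [-1.79912373e+02 -1.81981253e-03  1.61046350e+02]
```

Four cups. I'll move to cup C at (466,134), turning the tool to yaw 180.

```bash
python3 -m crank '[{"grip":0.091,"x":-0.0265,"y":-0.0198,"z":0,"yaw":-0.11},{"grip":0.091,"x":-0.053,"y":-0.0396,"z":0,"yaw":-0.22},{"grip":0.091,"x":-0.0795,"y":-0.0594,"z":0,"yaw":-0.33},{"grip":0.091,"x":-0.106,"y":-0.0792,"z":0,"yaw":-0.33},{"grip":0.091,"x":-0.1325,"y":-0.099,"z":0,"yaw":-0.33}]'
python3 -m crank '[{"grip":0.091,"x":-0.0186,"y":-0.0273,"z":0,"yaw":0},{"grip":0.091,"x":-0.0372,"y":-0.0546,"z":0,"yaw":0},{"grip":0.091,"x":-0.0558,"y":-0.0819,"z":0,"yaw":0},{"grip":0.091,"x":-0.0744,"y":-0.1092,"z":0,"yaw":0},{"grip":0.091,"x":-0.093,"y":-0.1365,"z":0,"yaw":0}]'
python3 -m crank '[{"grip":0.091,"x":-0.0186,"y":-0.0273,"z":0,"yaw":0},{"grip":0.091,"x":-0.0372,"y":-0.0546,"z":0,"yaw":0},{"grip":0.091,"x":-0.0558,"y":-0.0819,"z":0,"yaw":0},{"grip":0.091,"x":-0.0744,"y":-0.1092,"z":0,"yaw":0},{"grip":0.091,"x":-0.093,"y":-0.1365,"z":0,"yaw":0}]'
python3 - <<'E'
from h import *
snap('wrist','w1',None,1.42); s=state(); print(s['ee_pos'],s['ee_rot'],s['qpos'])
E
```

```text
time_s: 0.52
ee_pos: [280.3, 405.6, 227.6]
ee_rot: [-180.0, -0.0, 180.0]
force: [0.2, 0.6, -0.6]
gripper_width: 91.4
gripper_force: 0.0
time_s: 0.93
ee_pos: [373.2, 269.0, 227.7]
ee_rot: [-180.0, -0.0, 180.0]
force: [0.3, 0.6, 0.4]
gripper_width: 91.0
gripper_force: 0.0
time_s: 1.35
ee_pos: [466.1, 132.4, 227.7]
ee_rot: [180.0, -0.0, 179.9]
force: [-0.4, 0.4, -0.6]
gripper_width: 90.7
gripper_force: 0.0
[469.51223345 128.26487889 227.65789456] [-1.79753769e+02  1.67238592e-01  1.79802786e+02] [ 14.11080763  10.30807265 100.7321681   -0.3001236   68.8588251
 -75.58362082]
```

View pics/w1.png

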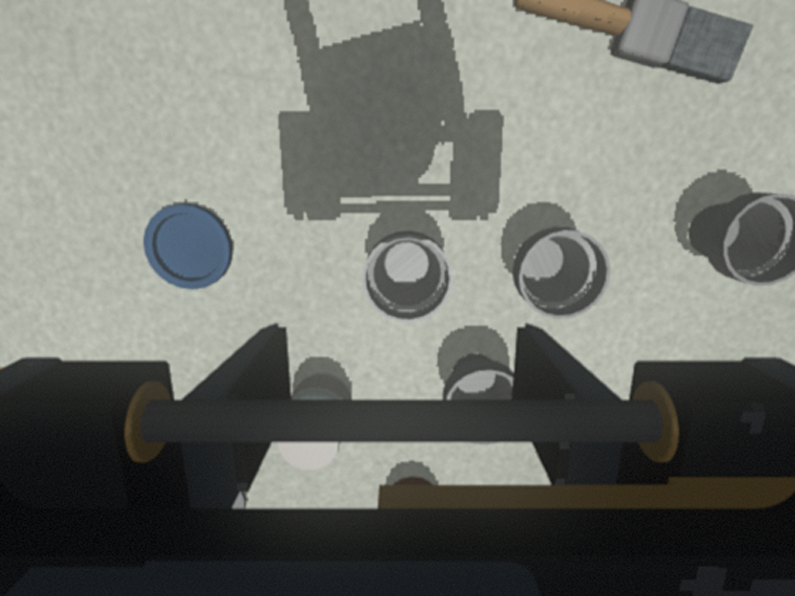

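The wrist view shows cup C's rim at (408,270), B at (562,268), D at (763,238) and the dish at (190,245), all in the 1.42× picture.

Run:
```python
from h import *
for n,x,y,z in [('C',408,270,62),('B',562,268,62),('D',763,238,62),('dish',189,244,10)]: print(n,px2w('w1',x/1.42,y/1.42,z))
print(state()['ee_pos'])
```

```text
C [459.8 136.2  62. ]
B [458.5 246.8  62. ]
D [437.1 386.4  62. ]
dish [449.  -43.4  10. ]
[469.51223345 128.26487889 227.65789456]
```

```bash
python3 -m crank '[{"grip":0.091,"x":0.003,"y":0.001,"z":0.04,"yaw":0},{"grip":0.091,"x":0.003,"y":0.001,"z":0.08,"yaw":0},{"grip":0.091,"x":0.003,"y":0.001,"z":0.12,"yaw":0},{"grip":0.091,"x":0.003,"y":0.001,"z":0.15,"yaw":0},{"grip":0.091,"x":0.003,"y":0.001,"z":0.17,"yaw":0}]'
python3 -m crank '[{"grip":0.05,"x":0,"y":0,"z":0,"yaw":0},{"grip":0.05,"x":0,"y":0,"z":0,"yaw":0},{"grip":0.05,"x":0,"y":0,"z":0,"yaw":0},{"grip":0.05,"x":0,"y":0,"z":0,"yaw":0},{"grip":0.05,"x":0,"y":0,"z":0,"yaw":0}]' 20
python3 -m crank '[{"grip":0.05,"x":0,"y":0,"z":0,"yaw":0},{"grip":0.05,"x":0,"y":0,"z":-0.015,"yaw":0},{"grip":0.05,"x":0,"y":0,"z":-0.045,"yaw":0},{"grip":0.05,"x":0,"y":0,"z":-0.07,"yaw":0},{"grip":0.05,"x":0,"y":0,"z":-0.08,"yaw":0}]' 20
python3 - <<'E'
from h import *
snap('wrist','w2',None,1.42); s=state(); print(s['ee_pos'],s['ee_rot'],s['gripper_width'],s['gripper_force'])
E
```

```text
time_s: 1.82
ee_pos: [460.4, 134.5, 54.8]
ee_rot: [-179.9, -0.3, 179.9]
force: [-0.4, 0.2, 0.2]
gripper_width: 91.0
gripper_force: 0.0
time_s: 2.23
ee_pos: [464.0, 135.6, 59.6]
ee_rot: [179.9, 0.2, 179.9]
force: [0.8, 0.5, 2.4]
gripper_width: 66.3
gripper_force: 20.0
time_s: 2.65
ee_pos: [464.3, 135.4, 141.5]
ee_rot: [179.9, 0.3, 180.0]
force: [0.5, -0.3, -0.5]
gripper_width: 66.1
gripper_force: 20.0
[464.83002715 135.53119583 142.19538247] [179.8906946    0.43684748 179.95981868] 66.25594766042916 19.99798255506903
```

View pics/w2.png

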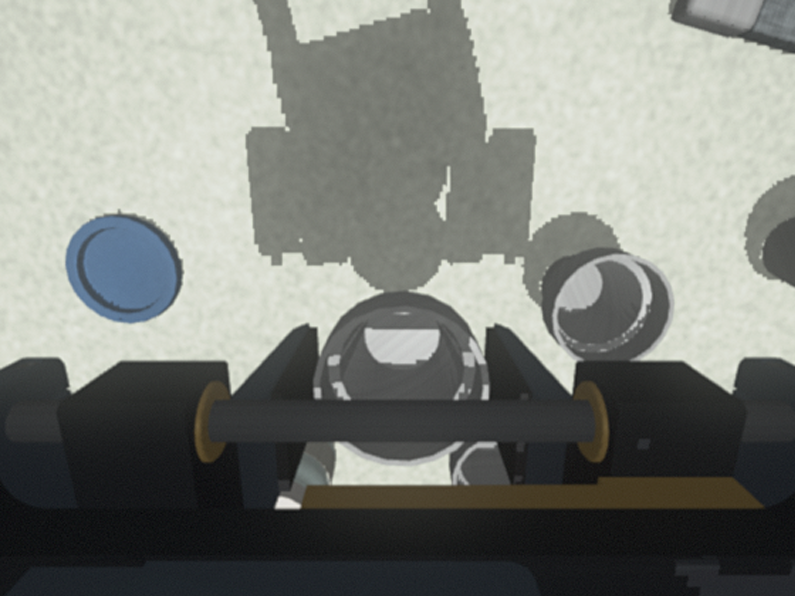

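The cup is held, with its outer rim spanning rows 291–463 and its centre at (402,377). The dish outline is centred at (124,268) and B's rim is at about (604,306).

Run:
```python
from h import *
for n,x,y,z in [('Ctop',402,291,146),('Cbot',402,463,146),('dish',124,268,8),('B',605,306,62)]: print(n,px2w('w2',x/1.42,y/1.42,z))
print(state()['ee_pos'])
```

```text
Ctop [428.3 134.6 146. ]
Cbot [496.7 134.6 146. ]
dish [450.3 -44.7   8. ]
B [459.8 244.   62. ]
[464.83002715 135.53119583 142.19538247]
```

```bash
python3 -m crank '[{"grip":0.05,"x":0.002,"y":-0.033,"z":0,"yaw":0},{"grip":0.05,"x":0.005,"y":-0.073,"z":0,"yaw":0},{"grip":0.05,"x":0.008,"y":-0.113,"z":0,"yaw":0},{"grip":0.05,"x":0.011,"y":-0.153,"z":0,"yaw":0},{"grip":0.05,"x":0.0115,"y":-0.18,"z":0,"yaw":0}]' 20
python3 -m crank '[{"grip":0.05,"x":0,"y":0,"z":0,"yaw":0},{"grip":0.05,"x":0,"y":0,"z":0.03,"yaw":0},{"grip":0.05,"x":0,"y":0,"z":0.055,"yaw":0},{"grip":0.05,"x":0,"y":0,"z":0.068,"yaw":0},{"grip":0.05,"x":0,"y":0,"z":0.074,"yaw":0}]' 20
python3 -m crank '[{"grip":0.05,"x":0,"y":0,"z":0.001,"yaw":0},{"grip":0.05,"x":0,"y":0,"z":0.002,"yaw":0},{"grip":0.091,"x":0,"y":0,"z":0.002,"yaw":0},{"grip":0.091,"x":0,"y":0,"z":0.002,"yaw":0},{"grip":0.091,"x":0,"y":0,"z":0.002,"yaw":0}]' 20
python3 -m crank '[{"grip":0.091,"x":0,"y":0,"z":-0.02,"yaw":0},{"grip":0.091,"x":0,"y":0,"z":-0.06,"yaw":0},{"grip":0.091,"x":0,"y":0.03,"z":-0.09,"yaw":0},{"grip":0.091,"x":0,"y":0.06,"z":-0.12,"yaw":0},{"grip":0.091,"x":0,"y":0.09,"z":-0.14,"yaw":0}]'
python3 - <<'E'
from h import *
snap('wrist','w3',None,1.42); s=state(); print(s['ee_pos'],s['ee_rot'],s['gripper_width'],s['gripper_force'])
E
```

```text
time_s: 3.12
ee_pos: [449.5, -47.5, 137.5]
ee_rot: [-180.0, -0.1, 179.9]
force: [0.2, -0.1, -1.0]
gripper_width: 66.0
gripper_force: 20.0
time_s: 3.53
ee_pos: [448.8, -44.1, 62.0]
ee_rot: [179.9, -0.3, 179.9]
force: [-7.1, 4.3, 28.8]
gripper_width: 66.5
gripper_force: 20.0
time_s: 3.95
ee_pos: [451.6, -44.7, 62.3]
ee_rot: [-180.0, 0.1, 180.0]
force: [-0.2, -0.7, -0.1]
gripper_width: 83.9
gripper_force: 0.0
time_s: 4.37
ee_pos: [452.1, 45.9, 205.0]
ee_rot: [180.0, 0.3, 179.9]
force: [0.1, 0.6, -0.2]
gripper_width: 91.0
gripper_force: 0.0
[454.16309996  50.97303576 208.33069566] [ 179.67205021    0.65625079 -179.98918915] 91.06248940113959 0.0
```

View pics/w3.png

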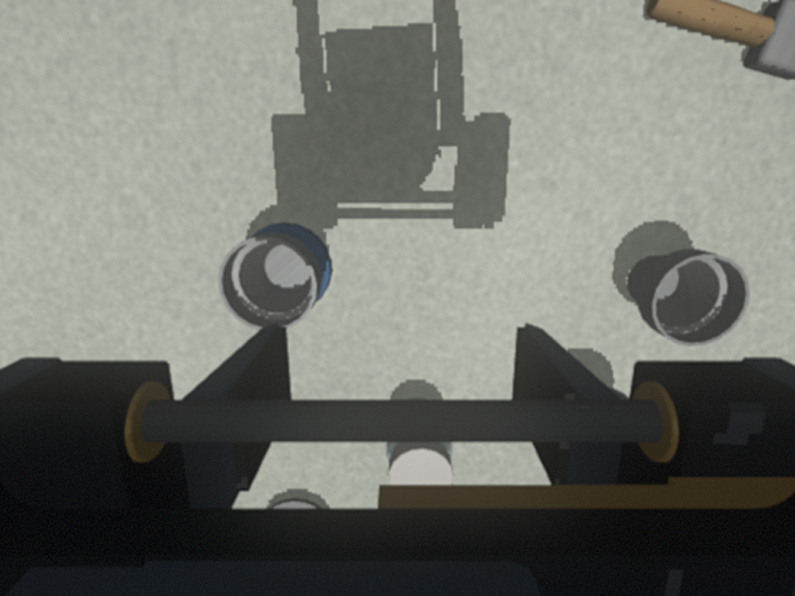

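The first cup stands in the dish, with its rim outline centred at (270,282). B's rim is centred at (699,297).

Run:
```python
from h import *
for n,x,y,z in [('C',270,282,65),('B',699,297,62)]: print(n,px2w('w3',x/1.42,y/1.42,z))
print(state()['ee_pos'])
```

```text
C [448.8 -42.7  65. ]
B [460.9 247.   62. ]
[454.16309996  50.97303576 208.33069566]
```

```bash
python3 -m crank '[{"grip":0.091,"x":-0.002,"y":0.04,"z":0,"yaw":0},{"grip":0.091,"x":-0.004,"y":0.08,"z":0,"yaw":0},{"grip":0.091,"x":-0.006,"y":0.12,"z":0,"yaw":0},{"grip":0.091,"x":-0.008,"y":0.16,"z":0,"yaw":0},{"grip":0.091,"x":-0.01,"y":0.2,"z":0,"yaw":0}]'
python3 -m crank '[{"grip":0.091,"x":0,"y":0.0015,"z":0,"yaw":0},{"grip":0.091,"x":0,"y":0.0015,"z":0.04,"yaw":0},{"grip":0.091,"x":0,"y":0.0015,"z":0.08,"yaw":0},{"grip":0.091,"x":0,"y":0.0015,"z":0.12,"yaw":0},{"grip":0.091,"x":0,"y":0.0015,"z":0.143,"yaw":0}]'
python3 -m crank '[{"grip":0.05,"x":0,"y":0,"z":0,"yaw":0},{"grip":0.05,"x":0,"y":0,"z":0,"yaw":0},{"grip":0.05,"x":0,"y":0,"z":0,"yaw":0},{"grip":0.05,"x":0,"y":0,"z":0,"yaw":0},{"grip":0.05,"x":0,"y":0,"z":0,"yaw":0}]' 20
python3 -m crank '[{"grip":0.05,"x":0,"y":0,"z":-0.015,"yaw":0},{"grip":0.05,"x":0,"y":0,"z":-0.05,"yaw":0},{"grip":0.05,"x":0,"y":0,"z":-0.085,"yaw":0},{"grip":0.05,"x":0,"y":0,"z":-0.11,"yaw":0},{"grip":0.05,"x":0,"y":0,"z":-0.12,"yaw":0}]' 20
python3 -m crank '[{"grip":0.05,"x":0.001,"y":-0.03,"z":0,"yaw":0},{"grip":0.05,"x":0.003,"y":-0.07,"z":0,"yaw":0},{"grip":0.05,"x":0.006,"y":-0.11,"z":0,"yaw":0},{"grip":0.05,"x":0.009,"y":-0.15,"z":0,"yaw":0},{"grip":0.05,"x":0.01,"y":-0.19,"z":0,"yaw":0}]' 20
python3 - <<'E'
from h import *
snap('top','t2',(90,140,340,290),3.2); snap('wrist','w4',None,1.42); s=state(); print(s['ee_pos'],s['ee_rot'],s['gripper_width'],s['gripper_force'])
E
```

```text
time_s: 4.83
ee_pos: [461.1, 247.0, 202.1]
ee_rot: [180.0, 0.0, 180.0]
force: [0.4, -0.4, -0.4]
gripper_width: 91.4
gripper_force: 0.0
time_s: 5.25
ee_pos: [459.1, 245.3, 55.4]
ee_rot: [-179.9, -0.3, 180.0]
force: [0.8, -0.6, 1.0]
gripper_width: 91.2
gripper_force: 0.0
time_s: 5.67
ee_pos: [462.9, 247.4, 61.1]
ee_rot: [179.8, 0.3, 179.9]
force: [-0.2, 1.5, 3.1]
gripper_width: 65.7
gripper_force: 20.0
time_s: 6.08
ee_pos: [463.3, 247.4, 184.0]
ee_rot: [179.8, 0.5, 180.0]
force: [1.1, 0.4, -1.2]
gripper_width: 65.6
gripper_force: 20.0
time_s: 6.5
ee_pos: [449.7, 54.9, 178.6]
ee_rot: [-180.0, -0.1, -180.0]
force: [1.1, -0.7, -1.3]
gripper_width: 65.7
gripper_force: 20.0
[449.92250212  51.74958626 178.61749949] [-1.79865562e+02 -6.97941107e-02  1.79606046e+02] 65.7751232243027 19.991661007516086
```

View pics/w4.png

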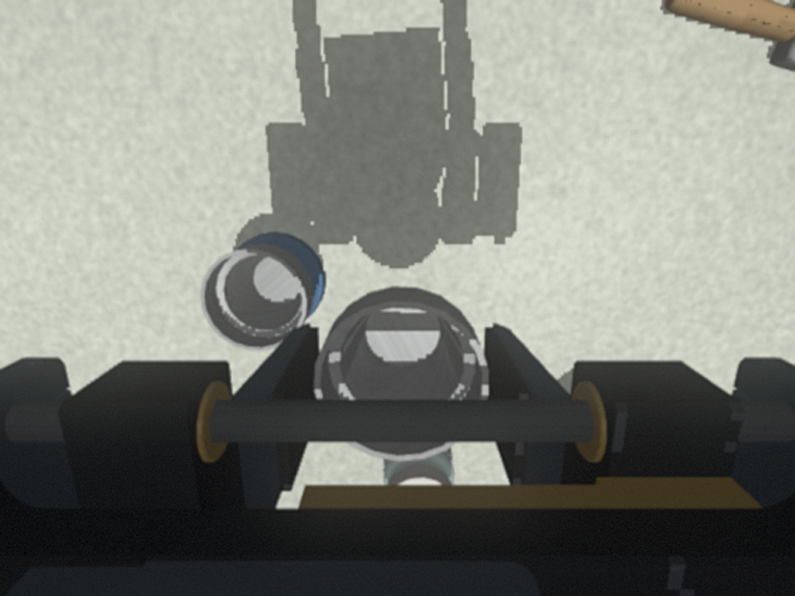

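The held cup's rim spans rows 287–459 at column 401. The stack's rim is centred at (255,297).

Run:
```python
from h import *
for n,x,y,z in [('held',401,373,182),('C',255,297,65)]: print(n,px2w('w4',x/1.42,y/1.42,z))
print(px2w('w4',401/1.42,287/1.42,182),px2w('w4',401/1.42,459/1.42,182))
```

```text
held [444.5  47.1 182. ]
C [448.3 -43.4  65. ]
[412.3  47.3 182. ] [480.5  47.  182. ]
```

```bash
python3 -m crank '[{"grip":0.05,"x":0,"y":-0.03,"z":0,"yaw":0},{"grip":0.05,"x":0,"y":-0.06,"z":0,"yaw":0},{"grip":0.05,"x":0,"y":-0.09,"z":0,"yaw":0},{"grip":0.05,"x":0,"y":-0.1015,"z":0,"yaw":0},{"grip":0.05,"x":0,"y":-0.1015,"z":0,"yaw":0}]' 20
python3 -m crank '[{"grip":0.05,"x":0,"y":0,"z":0.02,"yaw":0},{"grip":0.05,"x":0,"y":0,"z":0.05,"yaw":0},{"grip":0.05,"x":0,"y":0,"z":0.075,"yaw":0},{"grip":0.05,"x":0,"y":0,"z":0.088,"yaw":0},{"grip":0.05,"x":0,"y":0,"z":0.093,"yaw":0}]' 20
python3 -m crank '[{"grip":0.05,"x":0,"y":0,"z":0.001,"yaw":0},{"grip":0.05,"x":0,"y":0,"z":0.002,"yaw":0},{"grip":0.091,"x":0,"y":0,"z":0.002,"yaw":0},{"grip":0.091,"x":0,"y":0,"z":0.002,"yaw":0},{"grip":0.091,"x":0,"y":0,"z":0.002,"yaw":0}]' 20
python3 -m crank '[{"grip":0.091,"x":0,"y":0,"z":-0.02,"yaw":0},{"grip":0.091,"x":0,"y":0,"z":-0.06,"yaw":0},{"grip":0.091,"x":-0.02,"y":0.03,"z":-0.09,"yaw":0},{"grip":0.091,"x":-0.04,"y":0.06,"z":-0.12,"yaw":0},{"grip":0.091,"x":-0.06,"y":0.09,"z":-0.12,"yaw":0}]'
python3 -m crank '[{"grip":0.091,"x":-0.01,"y":0.035,"z":0,"yaw":0},{"grip":0.091,"x":-0.02,"y":0.07,"z":0,"yaw":0},{"grip":0.091,"x":-0.03,"y":0.09,"z":0,"yaw":0},{"grip":0.091,"x":-0.03,"y":0.09,"z":0,"yaw":0},{"grip":0.091,"x":-0.03,"y":0.09,"z":0,"yaw":0}]'
python3 - <<'E'
from h import *
snap('wrist','w5',None,1.42); s=state(); print(s['ee_pos'],s['ee_rot'],s['gripper_width'],s['gripper_force'])
E
```

```text
time_s: 7.02
ee_pos: [450.9, -46.5, 178.6]
ee_rot: [-180.0, -0.0, 179.8]
force: [0.3, 0.7, -0.9]
gripper_width: 65.7
gripper_force: 20.0
time_s: 7.43
ee_pos: [450.2, -43.9, 84.6]
ee_rot: [180.0, -0.2, -180.0]
force: [-5.0, 2.0, 28.1]
gripper_width: 65.6
gripper_force: 20.1
time_s: 7.85
ee_pos: [451.6, -44.3, 84.4]
ee_rot: [180.0, 0.1, 180.0]
force: [0.3, 0.4, 0.8]
gripper_width: 82.6
gripper_force: 0.0
time_s: 8.27
ee_pos: [511.8, 43.0, 208.6]
ee_rot: [180.0, 0.5, 179.8]
force: [0.3, 0.2, -0.3]
gripper_width: 90.9
gripper_force: 0.0
time_s: 8.68
ee_pos: [539.6, 133.8, 203.2]
ee_rot: [-180.0, -0.0, -179.9]
force: [-0.4, -0.1, -1.1]
gripper_width: 91.1
gripper_force: 0.0
[539.22807457 132.75038991 203.2319379 ] [-1.79971659e+02 -4.64163018e-02 -1.79981475e+02] 91.08108362348221 0.0
```

View pics/w5.png

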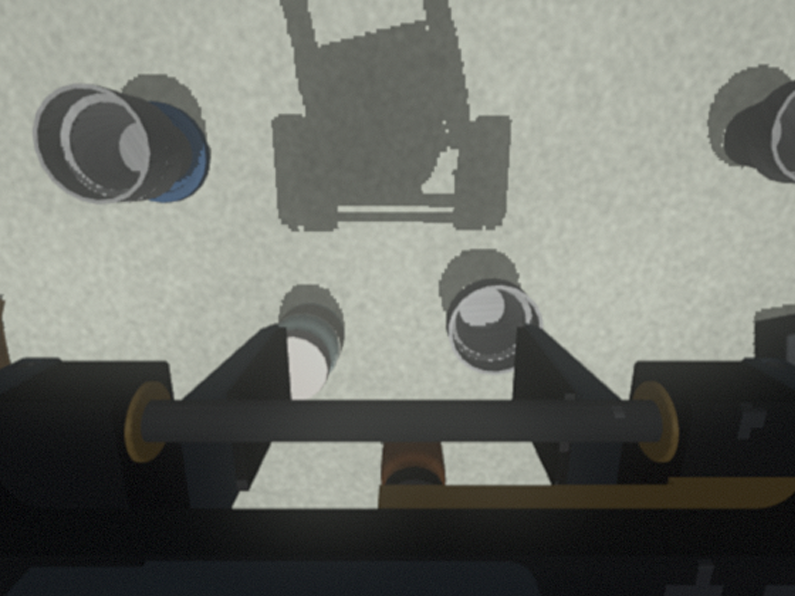

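The two cups are nested, with the top rim at (92,144). Cup A's rim is centred at about (494,327) and is undisturbed.

Run:
```python
from h import *
for n,x,y,z in [('A',494,326,62),('stack',92,144,86)]: print(n,px2w('w5',x/1.42,y/1.42,z))
```

```text
A [567.2 196.4  62. ]
stack [449.9 -43.2  86. ]
```

```bash
python3 -m crank '[{"grip":0.091,"x":-0.01,"y":0.03,"z":0,"yaw":0},{"grip":0.091,"x":-0.027,"y":0.061,"z":0,"yaw":0},{"grip":0.091,"x":-0.027,"y":0.061,"z":0.03,"yaw":0},{"grip":0.091,"x":-0.027,"y":0.061,"z":0.07,"yaw":0},{"grip":0.091,"x":-0.027,"y":0.061,"z":0.1,"yaw":0}]'
python3 -m crank '[{"grip":0.091,"x":0,"y":0,"z":0.03,"yaw":0},{"grip":0.091,"x":0,"y":0,"z":0.045,"yaw":0},{"grip":0.091,"x":0,"y":0,"z":0.045,"yaw":0},{"grip":0.05,"x":0,"y":0,"z":0.045,"yaw":0},{"grip":0.05,"x":0,"y":0,"z":0.045,"yaw":0}]' 20
python3 -m crank '[{"grip":0.05,"x":0,"y":0,"z":0,"yaw":0},{"grip":0.05,"x":0,"y":0,"z":0,"yaw":0},{"grip":0.05,"x":0,"y":0,"z":0,"yaw":0},{"grip":0.05,"x":0,"y":0,"z":-0.015,"yaw":0},{"grip":0.05,"x":0,"y":0,"z":-0.04,"yaw":0}]' 20
python3 -m crank '[{"grip":0.05,"x":0,"y":0,"z":-0.04,"yaw":0},{"grip":0.05,"x":0,"y":0,"z":-0.075,"yaw":0},{"grip":0.05,"x":0,"y":0,"z":-0.09,"yaw":0},{"grip":0.05,"x":0,"y":0,"z":-0.09,"yaw":0},{"grip":0.05,"x":0,"y":0,"z":-0.09,"yaw":0}]' 20
python3 -m crank '[{"grip":0.05,"x":0.01,"y":-0.02,"z":0,"yaw":0},{"grip":0.05,"x":0.025,"y":-0.05,"z":0,"yaw":0},{"grip":0.05,"x":0.04,"y":-0.08,"z":0,"yaw":0},{"grip":0.05,"x":0.055,"y":-0.11,"z":0,"yaw":0},{"grip":0.05,"x":0.07,"y":-0.14,"z":0,"yaw":0}]' 20
python3 -m crank '[{"grip":0.05,"x":0.012,"y":-0.03,"z":0,"yaw":0},{"grip":0.05,"x":0.03,"y":-0.07,"z":0,"yaw":0},{"grip":0.05,"x":0.046,"y":-0.095,"z":0,"yaw":0},{"grip":0.05,"x":0.046,"y":-0.101,"z":0,"yaw":0},{"grip":0.05,"x":0.046,"y":-0.101,"z":0,"yaw":0}]' 20
python3 - <<'E'
from h import *
snap('wrist','w6',None,1.42);snap('side','s2',(180,110,380,290),4); s=state(); print(s['ee_pos'],s['ee_rot'],s['gripper_width'],s['gripper_force'])
E
```

```text
time_s: 9.15
ee_pos: [565.9, 192.4, 101.8]
ee_rot: [-180.0, -0.0, 179.9]
force: [-0.9, -0.0, -1.2]
gripper_width: 91.0
gripper_force: 0.0
time_s: 9.57
ee_pos: [567.6, 193.1, 60.0]
ee_rot: [180.0, 0.1, 179.9]
force: [0.4, 0.1, 0.1]
gripper_width: 80.8
gripper_force: 0.0
time_s: 9.98
ee_pos: [564.5, 192.7, 96.7]
ee_rot: [-179.9, -0.4, 180.0]
force: [-0.2, -0.0, -1.1]
gripper_width: 66.4
gripper_force: 20.0
time_s: 10.4
ee_pos: [566.5, 193.4, 188.9]
ee_rot: [180.0, 0.1, 180.0]
force: [-0.3, -0.3, -1.9]
gripper_width: 66.4
gripper_force: 20.0
time_s: 10.82
ee_pos: [493.9, 52.3, 185.8]
ee_rot: [-180.0, -0.3, -180.0]
force: [0.2, -0.4, -1.4]
gripper_width: 66.5
gripper_force: 20.0
time_s: 11.23
ee_pos: [448.5, -48.7, 186.7]
ee_rot: [180.0, -0.2, 179.8]
force: [0.3, 0.3, -0.4]
gripper_width: 65.9
gripper_force: 20.0
[450.11784365 -47.01176502 187.29954743] [ 1.79944384e+02 -1.19611544e-01  1.79912184e+02] 66.20617709129577 19.998029270209372
```

View pics/w6.png

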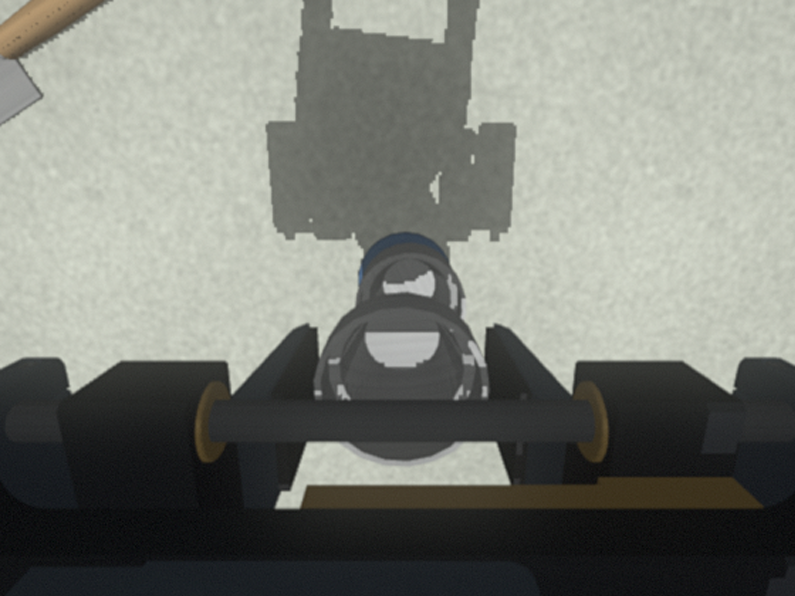

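The held cup is above the stack, with columns centred at 401 against about 409 for the stack. I'll settle the arm and check for residual error.

```bash
python3 -m crank '[{"grip":0.05,"x":0,"y":0,"z":0,"yaw":0},{"grip":0.05,"x":0,"y":0,"z":0,"yaw":0},{"grip":0.05,"x":0,"y":0,"z":0,"yaw":0},{"grip":0.05,"x":0,"y":0,"z":0,"yaw":0},{"grip":0.05,"x":0,"y":0,"z":0,"yaw":0}]' 20 | sed -n 1,2p
python3 - <<'E'
from h import *
for n,x,y,z in [('held',401,294,190),('held',401,464,190),('stack',410,245,86)]: print(n,px2w('w6',x/1.42,y/1.42,z))
E
```

```text
time_s: 11.75
ee_pos: [450.6, -46.9, 188.4]
held [414.  -49.7 190. ]
held [481.9 -50.  190. ]
stack [413.3 -44.7  86. ]
```

```bash
python3 -m crank '[{"grip":0.05,"x":-0.001,"y":0.0023,"z":0.01,"yaw":0},{"grip":0.05,"x":-0.001,"y":0.0023,"z":0.03,"yaw":0},{"grip":0.05,"x":-0.001,"y":0.0023,"z":0.05,"yaw":0},{"grip":0.05,"x":-0.001,"y":0.0023,"z":0.065,"yaw":0},{"grip":0.05,"x":-0.001,"y":0.0023,"z":0.073,"yaw":0}]' 20
python3 -m crank '[{"grip":0.05,"x":0,"y":0,"z":0.004,"yaw":0},{"grip":0.05,"x":0,"y":0,"z":0.008,"yaw":0},{"grip":0.05,"x":0,"y":0,"z":0.011,"yaw":0},{"grip":0.05,"x":0,"y":0,"z":0.011,"yaw":0},{"grip":0.05,"x":0,"y":0,"z":0.011,"yaw":0}]' 20
python3 -m crank '[{"grip":0.05,"x":0,"y":0,"z":0.0,"yaw":0},{"grip":0.091,"x":0,"y":0,"z":0.0,"yaw":0},{"grip":0.091,"x":0,"y":0,"z":0,"yaw":0},{"grip":0.091,"x":0,"y":0,"z":0,"yaw":0},{"grip":0.091,"x":0,"y":0,"z":0,"yaw":0}]' 20
python3 -m crank '[{"grip":0.091,"x":0,"y":0,"z":-0.02,"yaw":0},{"grip":0.091,"x":0,"y":0,"z":-0.05,"yaw":0},{"grip":0.091,"x":0,"y":0,"z":-0.08,"yaw":0},{"grip":0.091,"x":0,"y":0.03,"z":-0.1,"yaw":0},{"grip":0.091,"x":0,"y":0.06,"z":-0.11,"yaw":0}]'
for i in 1 2; do python3 -m crank '[{"grip":0.091,"x":0,"y":0.035,"z":0,"yaw":0},{"grip":0.091,"x":0,"y":0.07,"z":0,"yaw":0},{"grip":0.091,"x":0,"y":0.105,"z":0,"yaw":0},{"grip":0.091,"x":0,"y":0.14,"z":0,"yaw":0},{"grip":0.091,"x":0,"y":0.16,"z":0,"yaw":0}]' | sed -n 1,2p; done
python3 -m crank '[{"grip":0.091,"x":0,"y":0,"z":0,"yaw":0},{"grip":0.091,"x":0,"y":0,"z":0,"yaw":0},{"grip":0.091,"x":0,"y":0,"z":0,"yaw":0},{"grip":0.091,"x":0,"y":0,"z":0,"yaw":0},{"grip":0.091,"x":0,"y":0,"z":0,"yaw":0}]' | sed -n 1,2p
python3 - <<'E'
from h import *
snap('top','t3'); snap('wrist','w7'); s=state(); print(s['ee_pos'],s['ee_rot'])
a=cv2.imread('pics/t3_raw.png')[145:285,110:450]; b=cv2.imread('pics/w7_raw.png')[:260]
cv2.imwrite('pics/m3.png',np.vstack([cv2.resize(a,(800,329),interpolation=cv2.INTER_CUBIC),cv2.resize(b,(560,260))[:, :].copy() if 0 else cv2.copyMakeBorder(b,0,0,0,240,cv2.BORDER_CONSTANT)]))
E
```

```text
time_s: 12.17
ee_pos: [450.3, -44.7, 113.9]
ee_rot: [180.0, -0.2, 180.0]
force: [-1.4, -0.6, -0.7]
gripper_width: 66.2
gripper_force: 20.0
time_s: 12.58
ee_pos: [452.1, -44.6, 105.9]
ee_rot: [179.9, 0.1, 179.9]
force: [-1.7, 2.0, 4.8]
gripper_width: 66.2
gripper_force: 20.0
time_s: 13.0
ee_pos: [451.8, -45.3, 104.6]
ee_rot: [-180.0, 0.1, 180.0]
force: [-0.0, -0.5, 0.3]
gripper_width: 89.4
gripper_force: 0.0
time_s: 13.42
ee_pos: [453.2, 14.6, 217.5]
ee_rot: [-180.0, 0.3, 179.8]
force: [0.9, 0.5, 0.3]
gripper_width: 91.1
gripper_force: 0.0
time_s: 13.83
ee_pos: [451.6, 177.9, 214.5]
time_s: 14.25
ee_pos: [451.7, 338.3, 214.2]
time_s: 14.67
ee_pos: [451.9, 333.7, 214.7]
[451.94288309 333.96614958 214.75426353] [1.79993554e+02 1.39567382e-02 1.79877673e+02]
```

View pics/m3.png

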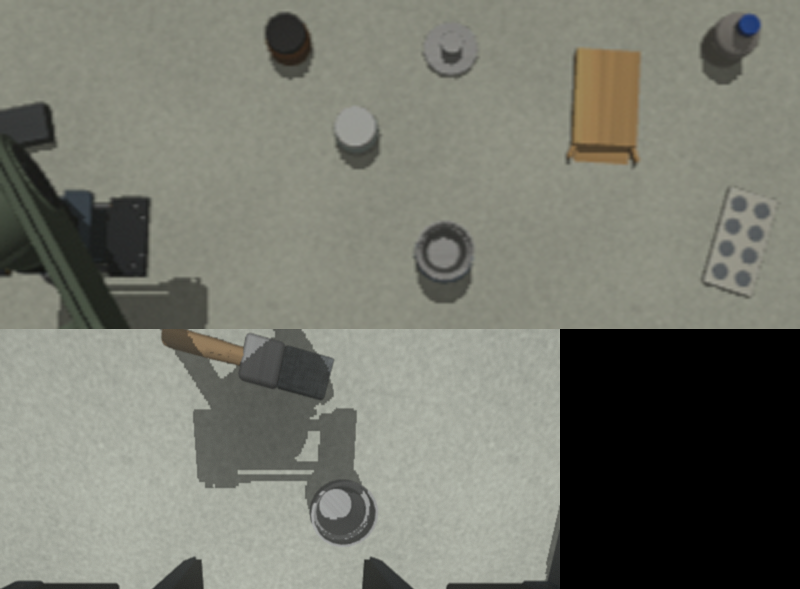

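The three-cup stack stands upright at top-view (443,252), and the lid, palette and case are unchanged. Cup D's rim is at raw wrist pixel (343,182).

Run:
```python
from h import *
print(px2w('w7',343,182,62)); print(px2w('t3',110+443/2.353,145+251/2.353,107),px2w('t3',110+451/2.353,145+49/2.353,13),px2w('t3',110+453/2.353,145+41/2.353,46))
```

```text
[435.  391.5  62. ]
[448.6 -43.  107. ] [697.5 -55.2  13. ] [700.2 -56.3  46. ]
```

```bash
python3 -m crank '[{"grip":0.091,"x":0.007,"y":0.03,"z":0,"yaw":0},{"grip":0.091,"x":0.015,"y":0.057,"z":0,"yaw":0},{"grip":0.091,"x":0.015,"y":0.057,"z":0.03,"yaw":0},{"grip":0.091,"x":0.015,"y":0.057,"z":0.06,"yaw":0},{"grip":0.091,"x":0.015,"y":0.057,"z":0.09,"yaw":0}]'
python3 -m crank '[{"grip":0.091,"x":0,"y":0,"z":0.03,"yaw":0},{"grip":0.091,"x":0,"y":0,"z":0.055,"yaw":0},{"grip":0.091,"x":0,"y":0,"z":0.0655,"yaw":0},{"grip":0.091,"x":0,"y":0,"z":0.0655,"yaw":0},{"grip":0.091,"x":0,"y":0,"z":0.0655,"yaw":0}]'
python3 -m crank '[{"grip":0.05,"x":0,"y":0,"z":0,"yaw":0},{"grip":0.05,"x":0,"y":0,"z":0,"yaw":0},{"grip":0.05,"x":0,"y":0,"z":0,"yaw":0},{"grip":0.05,"x":0,"y":0,"z":0,"yaw":0},{"grip":0.05,"x":0,"y":0,"z":0,"yaw":0}]' 20
python3 -m crank '[{"grip":0.05,"x":0,"y":0,"z":-0.03,"yaw":0},{"grip":0.05,"x":0,"y":0,"z":-0.06,"yaw":0},{"grip":0.05,"x":0,"y":0,"z":-0.09,"yaw":0},{"grip":0.05,"x":0,"y":0,"z":-0.12,"yaw":0},{"grip":0.05,"x":0,"y":0,"z":-0.15,"yaw":0}]' 20
for i in 1 2 3; do python3 -m crank '[{"grip":0.05,"x":-0.001,"y":-0.03,"z":0,"yaw":0},{"grip":0.05,"x":-0.002,"y":-0.06,"z":0,"yaw":0},{"grip":0.05,"x":-0.003,"y":-0.09,"z":0,"yaw":0},{"grip":0.05,"x":-0.004,"y":-0.12,"z":0,"yaw":0},{"grip":0.05,"x":-0.005,"y":-0.145,"z":0,"yaw":0}]' 20 | sed -n 1,2p; done
python3 -m crank '[{"grip":0.05,"x":0,"y":0,"z":0,"yaw":0},{"grip":0.05,"x":0,"y":0,"z":0,"yaw":0},{"grip":0.05,"x":0,"y":0,"z":0,"yaw":0},{"grip":0.05,"x":0,"y":0,"z":0,"yaw":0},{"grip":0.05,"x":0,"y":0,"z":0,"yaw":0}]' 20
```

```text
time_s: 15.18
ee_pos: [437.0, 392.1, 124.2]
ee_rot: [179.9, 0.1, 180.0]
force: [0.5, 0.5, 0.3]
gripper_width: 90.9
gripper_force: 0.0
time_s: 15.6
ee_pos: [437.3, 392.0, 59.6]
ee_rot: [180.0, 0.0, 179.9]
force: [0.6, 0.3, 1.2]
gripper_width: 90.8
gripper_force: 0.0
time_s: 16.02
ee_pos: [437.4, 392.6, 60.2]
ee_rot: [179.9, 0.1, 180.0]
force: [0.5, 1.0, 4.0]
gripper_width: 65.8
gripper_force: 20.0
time_s: 16.43
ee_pos: [436.4, 391.5, 210.4]
ee_rot: [-180.0, -0.0, 180.0]
force: [0.4, -0.1, -1.6]
gripper_width: 65.1
gripper_force: 20.0
time_s: 16.85
ee_pos: [440.9, 244.9, 208.9]
time_s: 17.27
ee_pos: [445.9, 100.0, 209.0]
time_s: 17.68
ee_pos: [450.8, -44.9, 209.0]
time_s: 18.1
ee_pos: [451.3, -42.1, 209.0]
ee_rot: [180.0, -0.0, -180.0]
force: [-0.1, -0.2, -1.8]
gripper_width: 65.7
gripper_force: 20.0
```

```bash
python3 -m crank '[{"grip":0.05,"x":0,"y":-0.0015,"z":0.02,"yaw":0},{"grip":0.05,"x":0,"y":-0.0015,"z":0.04,"yaw":0},{"grip":0.05,"x":0,"y":-0.0015,"z":0.055,"yaw":0},{"grip":0.05,"x":0,"y":-0.0015,"z":0.065,"yaw":0},{"grip":0.05,"x":0,"y":-0.0015,"z":0.072,"yaw":0}]' 20
python3 -m crank '[{"grip":0.05,"x":0,"y":0,"z":0.004,"yaw":0},{"grip":0.05,"x":0,"y":0,"z":0.008,"yaw":0},{"grip":0.05,"x":0,"y":0,"z":0.0115,"yaw":0},{"grip":0.05,"x":0,"y":0,"z":0.0115,"yaw":0},{"grip":0.05,"x":0,"y":0,"z":0.0115,"yaw":0}]' 20
python3 -m crank '[{"grip":0.05,"x":0,"y":0,"z":0.0,"yaw":0},{"grip":0.091,"x":0,"y":0,"z":0.0,"yaw":0},{"grip":0.091,"x":0,"y":0,"z":0,"yaw":0},{"grip":0.091,"x":0,"y":0,"z":0,"yaw":0},{"grip":0.091,"x":0,"y":0,"z":0,"yaw":0}]' 20
python3 -m crank '[{"grip":0.091,"x":0,"y":0,"z":-0.02,"yaw":0},{"grip":0.091,"x":0,"y":0,"z":-0.05,"yaw":0},{"grip":0.091,"x":0,"y":0,"z":-0.08,"yaw":0},{"grip":0.091,"x":-0.03,"y":0,"z":-0.1,"yaw":0},{"grip":0.091,"x":-0.06,"y":0,"z":-0.11,"yaw":0}]'
python3 -m crank '[{"grip":0.091,"x":-0.035,"y":0,"z":0,"yaw":0},{"grip":0.091,"x":-0.07,"y":0,"z":0,"yaw":0},{"grip":0.091,"x":-0.105,"y":0,"z":0,"yaw":0},{"grip":0.091,"x":-0.13,"y":0,"z":0,"yaw":0},{"grip":0.091,"x":-0.13,"y":0,"z":0,"yaw":0}]'
python3 -m crank '[{"grip":0.091,"x":0,"y":0,"z":0,"yaw":0},{"grip":0.091,"x":0,"y":0,"z":0,"yaw":0},{"grip":0.091,"x":0,"y":0,"z":0,"yaw":0},{"grip":0.091,"x":0,"y":0,"z":0,"yaw":0},{"grip":0.091,"x":0,"y":0,"z":0,"yaw":0}]' | sed -n 1,2p
python3 - <<'E'
from h import *
snap('side','s4'); snap('wrist','w8'); s=state(); print(s['ee_pos'],s['ee_rot'])
a=cv2.imread('pics/s4_raw.png')[120:380,170:410]; b=cv2.imread('pics/w8_raw.png')[:300]
cv2.imwrite('pics/m4.png',np.hstack([b,cv2.resize(a,(240,300)) if 0 else cv2.copyMakeBorder(a,0,40,0,0,cv2.BORDER_CONSTANT)]))
E
```

```text
time_s: 18.52
ee_pos: [450.9, -43.7, 135.9]
ee_rot: [180.0, -0.1, -180.0]
force: [-0.1, -0.2, -1.1]
gripper_width: 65.6
gripper_force: 20.0
time_s: 18.93
ee_pos: [451.8, -44.3, 126.2]
ee_rot: [180.0, 0.1, 180.0]
force: [-0.7, 0.7, 3.3]
gripper_width: 65.7
gripper_force: 20.0
time_s: 19.35
ee_pos: [451.6, -44.7, 125.4]
ee_rot: [-180.0, 0.0, 180.0]
force: [0.5, 0.4, -0.6]
gripper_width: 89.1
gripper_force: 0.0
time_s: 19.77
ee_pos: [512.7, -44.9, 239.1]
ee_rot: [-180.0, 0.3, 179.9]
force: [0.5, 0.2, -0.4]
gripper_width: 90.9
gripper_force: 0.0
time_s: 20.18
ee_pos: [645.8, -44.8, 233.7]
ee_rot: [-180.0, 0.1, 180.0]
force: [0.4, -0.6, -0.1]
gripper_width: 91.6
gripper_force: 0.0
time_s: 20.6
ee_pos: [640.7, -44.8, 236.1]
[640.98851228 -44.77129212 236.04650356] [1.79998183e+02 3.57622211e-02 1.79949518e+02]
```

View pics/m4.png

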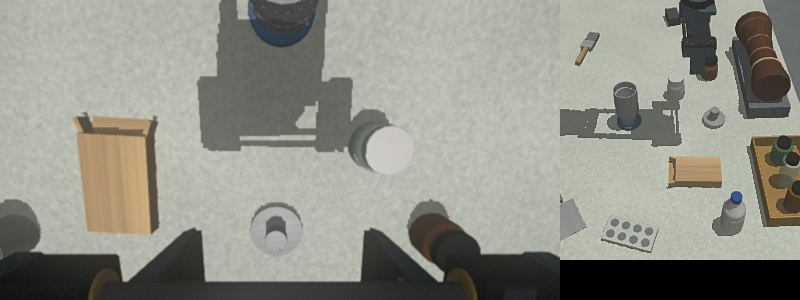

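All four cups stand in the dish. The lid disc is at raw wrist pixel (276,229) with the knob top at (276,241). The case roof corners are near (79,131), (157,134), (89,233) and (151,235).

Run:
```python
from h import *
for p in [(276,229,13),(276,241,46),(79,131,27),(157,134,27),(89,233,27),(151,235,27)]: print(px2w('w8',*p))
```

```text
[696.7 -54.2  13. ]
[699.8 -53.5  46. ]
[ 577.2 -270.6   27. ]
[ 580.5 -184.8   27. ]
[ 696.6 -279.1   27. ]
[ 699.3 -204.7   27. ]
```

```bash
python3 -m crank '[{"grip":0.06,"x":-0.03,"y":-0.009,"z":0,"yaw":0},{"grip":0.06,"x":-0.058,"y":-0.009,"z":0.01,"yaw":0},{"grip":0.06,"x":-0.058,"y":-0.009,"z":0.045,"yaw":0},{"grip":0.06,"x":-0.058,"y":-0.009,"z":0.08,"yaw":0},{"grip":0.06,"x":-0.058,"y":-0.009,"z":0.115,"yaw":0}]'
python3 -m crank '[{"grip":0.06,"x":0,"y":0,"z":0.03,"yaw":0},{"grip":0.06,"x":0,"y":0,"z":0.06,"yaw":0},{"grip":0.06,"x":0,"y":0,"z":0.08,"yaw":0},{"grip":0.06,"x":0,"y":0,"z":0.087,"yaw":0},{"grip":0.06,"x":0,"y":0,"z":0.087,"yaw":0}]'
python3 -m crank '[{"grip":0.01,"x":0,"y":0,"z":0,"yaw":0},{"grip":0.01,"x":0,"y":0,"z":0,"yaw":0},{"grip":0.01,"x":0,"y":0,"z":0,"yaw":0},{"grip":0.01,"x":0,"y":0,"z":0,"yaw":0},{"grip":0.01,"x":0,"y":0,"z":0,"yaw":0}]' 25
python3 -m crank '[{"grip":0.01,"x":0,"y":0,"z":0,"yaw":0},{"grip":0.01,"x":0,"y":0,"z":-0.02,"yaw":0},{"grip":0.01,"x":0,"y":0,"z":-0.05,"yaw":0},{"grip":0.01,"x":0,"y":0,"z":-0.08,"yaw":0},{"grip":0.01,"x":0,"y":0,"z":-0.11,"yaw":0}]' 25
```

```text
time_s: 21.12
ee_pos: [699.8, -53.8, 119.7]
ee_rot: [-180.0, 0.1, 179.9]
force: [0.6, -1.0, -0.6]
gripper_width: 61.3
gripper_force: 0.0
time_s: 21.53
ee_pos: [698.1, -53.7, 31.5]
ee_rot: [180.0, -0.2, 180.0]
force: [-0.9, 0.3, 0.7]
gripper_width: 59.8
gripper_force: 0.0
time_s: 21.95
ee_pos: [700.0, -53.8, 34.7]
ee_rot: [-180.0, 0.1, 180.0]
force: [-0.1, 0.2, -0.9]
gripper_width: 29.3
gripper_force: 0.0
time_s: 22.37
ee_pos: [699.0, -53.7, 144.2]
ee_rot: [180.0, -0.1, 180.0]
force: [0.8, -0.2, -1.1]
gripper_width: 25.2
gripper_force: 25.0
```

```bash
python3 -m crank '[{"grip":0.01,"x":0,"y":0,"z":-0.03,"yaw":0},{"grip":0.01,"x":0,"y":0,"z":-0.06,"yaw":0},{"grip":0.01,"x":0,"y":0,"z":-0.08,"yaw":0},{"grip":0.01,"x":0,"y":0,"z":-0.09,"yaw":0},{"grip":0.01,"x":0,"y":0,"z":-0.09,"yaw":0}]' 25 
python3 -m crank '[{"grip":0.01,"x":0.02,"y":0.002,"z":0,"yaw":0},{"grip":0.01,"x":0.05,"y":0.004,"z":0,"yaw":0},{"grip":0.01,"x":0.08,"y":0.006,"z":0,"yaw":0},{"grip":0.01,"x":0.11,"y":0.008,"z":0,"yaw":0},{"grip":0.01,"x":0.13,"y":0.009,"z":0,"yaw":0}]' 25
python3 -m crank '[{"grip":0.01,"x":0.02,"y":0,"z":0,"yaw":0},{"grip":0.01,"x":0.05,"y":0,"z":0,"yaw":0},{"grip":0.01,"x":0.08,"y":0,"z":0,"yaw":0},{"grip":0.01,"x":0.105,"y":0,"z":0,"yaw":0},{"grip":0.01,"x":0.118,"y":0,"z":0,"yaw":0}]' 25
python3 -m crank '[{"grip":0.01,"x":0,"y":0,"z":0,"yaw":0},{"grip":0.01,"x":0,"y":0,"z":0,"yaw":0},{"grip":0.01,"x":0,"y":0,"z":0,"yaw":0},{"grip":0.01,"x":0,"y":0,"z":0,"yaw":0},{"grip":0.01,"x":0,"y":0,"z":0,"yaw":0}]' 25
python3 - <<'E'
from h import *
snap('side','s5'); snap('wrist','w9'); s=state(); print(s['ee_pos'],s['ee_rot'],s['gripper_width'])
a=cv2.imread('pics/s5_raw.png')[130:360,190:430]; b=cv2.imread('pics/w9_raw.png')[:330]
cv2.imwrite('pics/m5.png',np.hstack([b,cv2.copyMakeBorder(a,0,100,0,0,cv2.BORDER_CONSTANT)]))
E
```

```text
time_s: 22.78
ee_pos: [700.4, -53.9, 236.3]
ee_rot: [-180.0, 0.3, 180.0]
force: [0.2, -0.3, -1.1]
gripper_width: 24.7
gripper_force: 25.0
time_s: 23.2
ee_pos: [565.5, -44.3, 231.0]
ee_rot: [180.0, -0.4, 180.0]
force: [0.3, 0.8, -0.9]
gripper_width: 25.2
gripper_force: 25.0
time_s: 23.62
ee_pos: [447.0, -44.3, 231.3]
ee_rot: [180.0, -0.4, 179.9]
force: [-0.3, -0.4, -1.2]
gripper_width: 25.2
gripper_force: 25.0
time_s: 24.03
ee_pos: [452.2, -44.6, 233.0]
ee_rot: [180.0, -0.0, 180.0]
force: [0.2, 1.0, -0.7]
gripper_width: 25.2
gripper_force: 25.0
[451.97898775 -44.60329989 233.12879748] [ 1.79991234e+02 -2.87643194e-02  1.79960046e+02] 25.048308149175604
```

View pics/m5.png

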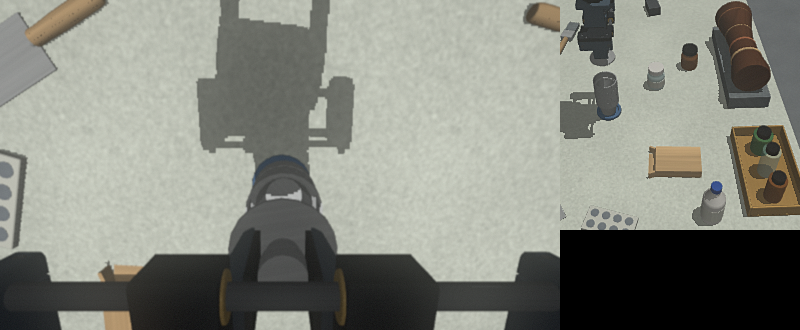

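```bash
python3 - <<'E'
from h import *
print(px2w('w9',283,199,211.5)+[33,0,0], px2w('w9',229,240,211.5),px2w('w9',337,240,211.5))
E
python3 -m crank '[{"grip":0.01,"x":0,"y":0,"z":0.02,"yaw":0},{"grip":0.01,"x":0,"y":0,"z":0.04,"yaw":0},{"grip":0.01,"x":0,"y":0,"z":0.055,"yaw":0},{"grip":0.01,"x":0,"y":0,"z":0.06,"yaw":0},{"grip":0.01,"x":0,"y":0,"z":0.06,"yaw":0}]' 25
```

```text
[452.6 -45.4 211.5] [444.5 -77.2 211.5] [444.5 -13.6 211.5]
time_s: 24.55
ee_pos: [450.9, -44.5, 172.3]
ee_rot: [180.0, -0.2, 180.0]
force: [-0.5, -0.2, -0.9]
gripper_width: 25.0
gripper_force: 25.0
```

The lid is centred on the stack, so I'll lower it and release.

```bash
python3 -m crank '[{"grip":0.01,"x":0,"y":0,"z":0.005,"yaw":0},{"grip":0.01,"x":0,"y":0,"z":0.01,"yaw":0},{"grip":0.01,"x":0,"y":0,"z":0.014,"yaw":0},{"grip":0.01,"x":0,"y":0,"z":0.017,"yaw":0},{"grip":0.01,"x":0,"y":0,"z":0.018,"yaw":0}]' 25
python3 -m crank '[{"grip":0.01,"x":0,"y":0,"z":0,"yaw":0},{"grip":0.01,"x":0,"y":0,"z":0,"yaw":0},{"grip":0.01,"x":0,"y":0,"z":0.0,"yaw":0},{"grip":0.01,"x":0,"y":0,"z":0,"yaw":0},{"grip":0.01,"x":0,"y":0,"z":0,"yaw":0}]' 25
```

```text
time_s: 24.97
ee_pos: [451.3, -44.6, 155.2]
ee_rot: [180.0, -0.0, 180.0]
force: [-0.3, -0.1, -0.9]
gripper_width: 25.4
gripper_force: 25.0
time_s: 25.38
ee_pos: [451.6, -44.6, 155.7]
ee_rot: [180.0, 0.0, 180.0]
force: [-0.8, 0.1, -0.8]
gripper_width: 25.2
gripper_force: 25.0
```

```bash
python3 -m crank '[{"grip":0.01,"x":0,"y":0,"z":0.001,"yaw":0},{"grip":0.01,"x":0,"y":0,"z":0.002,"yaw":0},{"grip":0.01,"x":0,"y":0,"z":0.002,"yaw":0},{"grip":0.01,"x":0,"y":0,"z":0.002,"yaw":0},{"grip":0.01,"x":0,"y":0,"z":0.002,"yaw":0}]' 25
python3 -m crank '[{"grip":0.06,"x":0,"y":0,"z":0,"yaw":0},{"grip":0.06,"x":0,"y":0,"z":0,"yaw":0},{"grip":0.06,"x":0,"y":0,"z":0.0,"yaw":0},{"grip":0.06,"x":0,"y":0,"z":0,"yaw":0},{"grip":0.06,"x":0,"y":0,"z":0,"yaw":0}]' 25
python3 -m crank '[{"grip":0.06,"x":0,"y":0,"z":-0.01,"yaw":0},{"grip":0.06,"x":0,"y":0,"z":-0.03,"yaw":0},{"grip":0.06,"x":0,"y":0,"z":-0.06,"yaw":0},{"grip":0.06,"x":0,"y":0,"z":-0.08,"yaw":0},{"grip":0.06,"x":0,"y":0,"z":-0.09,"yaw":0}]'
for i in 1 2; do python3 -m crank '[{"grip":0.085,"x":0,"y":-0.03,"z":0,"yaw":0},{"grip":0.085,"x":0,"y":-0.065,"z":0,"yaw":0},{"grip":0.085,"x":0,"y":-0.1,"z":0,"yaw":0},{"grip":0.085,"x":0,"y":-0.135,"z":0,"yaw":0},{"grip":0.085,"x":0,"y":-0.16,"z":0,"yaw":0}]' | sed -n 1,2p; done
python3 -m crank '[{"grip":0.085,"x":0,"y":0,"z":0,"yaw":0.1},{"grip":0.085,"x":0,"y":0,"z":0,"yaw":0.2},{"grip":0.085,"x":0,"y":0,"z":0,"yaw":0.3},{"grip":0.085,"x":0,"y":0,"z":0,"yaw":0.305},{"grip":0.085,"x":0,"y":0,"z":0,"yaw":0.305}]'
python3 - <<'E'
from h import *
snap('top','t6'); snap('wrist','w10'); s=state(); print(s['ee_pos'],s['ee_rot'],s['qpos'])
a=cv2.imread('pics/t6_raw.png')[150:285,260:450]; b=cv2.imread('pics/w10_raw.png')[:270]
a=cv2.resize(a,None,fx=2.4,fy=2.4,interpolation=cv2.INTER_CUBIC)
a=cv2.copyMakeBorder(a,0,0,0,560-a.shape[1],cv2.BORDER_CONSTANT)
cv2.imwrite('pics/m6.png',np.vstack([b,a])); print(a.shape)
E
```

```text
time_s: 25.8
ee_pos: [451.9, -44.6, 154.2]
ee_rot: [-180.0, 0.1, 180.0]
force: [-0.7, 0.3, 5.9]
gripper_width: 24.9
gripper_force: 25.0
time_s: 26.22
ee_pos: [451.4, -44.6, 153.3]
ee_rot: [180.0, -0.0, 180.0]
force: [0.0, -0.4, -0.3]
gripper_width: 55.7
gripper_force: 0.0
time_s: 26.63
ee_pos: [452.7, -44.7, 246.0]
ee_rot: [-180.0, 0.3, 180.0]
force: [-0.5, 0.2, -0.7]
gripper_width: 59.7
gripper_force: 0.0
time_s: 27.05
ee_pos: [450.8, -206.9, 242.7]
time_s: 27.47
ee_pos: [450.6, -367.3, 242.3]
time_s: 27.88
ee_pos: [451.0, -364.4, 242.6]
ee_rot: [180.0, -0.1, 162.6]
force: [0.5, 0.4, 1.0]
gripper_width: 84.9
gripper_force: 0.0
[ 451.093275   -364.36115459  243.04570953] [ 1.79979380e+02 -3.99688809e-02  1.62603714e+02] [-4.00672024e+01  1.82711836e+01  8.74949721e+01  3.76204094e-03
  7.42786726e+01 -1.12671930e+02]
(324, 560, 3)
```

View pics/m6.png

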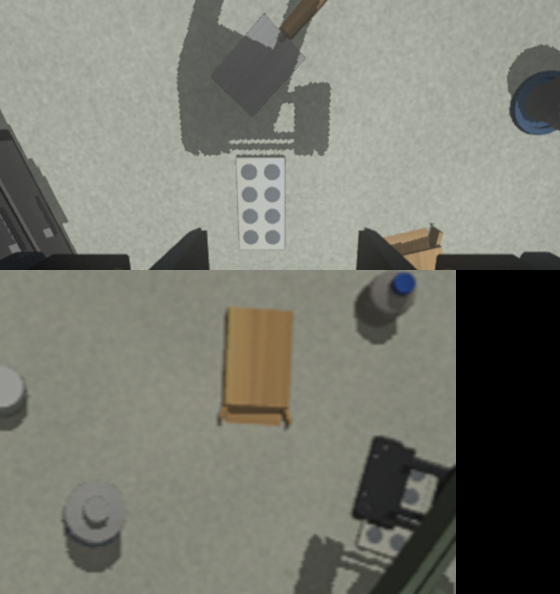

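The lid sits on the stack at top-view (94,512), and the case is unchanged. The palette is aligned with the tool, with wells at wrist (249,172), (272,172), (251,237) and (273,237). All 14 pictures are used, so I'll measure by code from here.

```bash
cat >> h.py <<'E'
def wells(fn,box=None,cam=None,z=12):
    im=cv2.imread('pics/'+fn+'_raw.png'); hsv=cv2.cvtColor(im,cv2.COLOR_BGR2GRAY)
    x0,y0,x1,y1=box; g=hsv[y0:y1,x0:x1]
    t,b=cv2.threshold(g,0,255,cv2.THRESH_BINARY_INV+cv2.THRESH_OTSU)
    n,l,s,c=cv2.connectedComponentsWithStats(b)
    P=[c[i]+[x0,y0] for i in range(1,n) if 60<s[i][4]<600 and .7<s[i][2]/s[i][3]<1.4]
    W=np.array([px2w(fn,*p,z)[:2] for p in P]); 
    v=np.linalg.svd(W-W.mean(0))[2][0]; 
    return len(W),W.mean(0),np.degrees(np.arctan2(v[1],v[0]))
E
python3 - <<'E'
from h import *
print(wells('w10',(240,159,283,246)))
for p in [(237,156),(285,157),(285,249),(239,249)]: print(px2w('w10',*p,12))
# case by colour in top views
for fn in('t1','t6','t3'):
    im=cv2.imread('pics/'+fn+'_raw.png'); h=cv2.cvtColor(im,cv2.COLOR_BGR2HSV)
    m=((h[...,0]>8)&(h[...,0]<22)&(h[...,1]>90)).astype('uint8')[150:230,340:400]
    n,l,s,c=cv2.connectedComponentsWithStats(m); k=1+s[1:,4].argmax()
    pts=np.argwhere(l==k)[:,::-1]+[340,150]; W=np.array([px2w(fn,*p,27)[:2] for p in pts])
    # edges: per-row left/right extents for body rows
    A=[]
    for x in range(595,690,5):
        q=W[abs(W[:,0]-x)<2.6]; A.append((x,q[:,1].min(),q[:,1].max()))
    A=np.array(A); mid=A[:,1:].mean(1); f=np.polyfit(A[:,0],mid,1)
    print(fn,'angle',np.degrees(np.arctan(f[0])),'y@580',np.polyval(f,580),'y@638',np.polyval(f,638),'width',(A[:,2]-A[:,1]).mean(),W[:,0].min(),W[:,0].max())
E
```

```text
(8, array([ 468.45, -399.65]), np.float64(-17.584519232437906))
[ 402.5 -407.4   12. ]
[ 420.8 -353.    12. ]
[ 533.7 -388.2   12. ]
[ 515.9 -445.    12. ]
t1 angle -3.1891829330591763 y@580 -235.04105263157888 y@638 -238.2727719298245 width 74.09473684210528 558.6 695.2
t6 angle -3.1951953660175523 y@580 -235.0373684210525 y@638 -238.27519298245605 width 74.10000000000001 558.6 695.2
t3 angle -2.931586101837533 y@580 -235.3826315789473 y@638 -238.3528421052631 width 74.23684210526316 558.6 695.1
```

```bash
python3 -m crank '[{"grip":0.085,"x":0.01,"y":-0.014,"z":0,"yaw":0},{"grip":0.085,"x":0.0193,"y":-0.0277,"z":0.02,"yaw":0},{"grip":0.085,"x":0.0193,"y":-0.0277,"z":0.055,"yaw":0},{"grip":0.085,"x":0.0193,"y":-0.0277,"z":0.09,"yaw":0},{"grip":0.085,"x":0.0193,"y":-0.0277,"z":0.12,"yaw":0}]'
python3 -m crank '[{"grip":0.085,"x":0,"y":0,"z":0.03,"yaw":0},{"grip":0.085,"x":0,"y":0,"z":0.06,"yaw":0},{"grip":0.085,"x":0,"y":0,"z":0.08,"yaw":0},{"grip":0.085,"x":0,"y":0,"z":0.09,"yaw":0},{"grip":0.085,"x":0,"y":0,"z":0.09,"yaw":0}]'
python3 - <<'E'
from h import *
snap('wrist','w11'); s=state(); print(s['ee_pos'],s['ee_rot'])
E
```

```text
time_s: 28.4
ee_pos: [423.8, -384.8, 121.9]
ee_rot: [180.0, -0.0, 162.6]
force: [0.5, -0.6, 0.3]
gripper_width: 85.1
gripper_force: 0.0
time_s: 28.82
ee_pos: [423.4, -384.0, 31.3]
ee_rot: [179.9, -0.2, 162.5]
force: [-0.2, 0.4, 0.7]
gripper_width: 85.3
gripper_force: 0.0
[ 424.3485751  -384.92703806   32.99859161] [ 1.79961457e+02 -7.30460629e-02  1.62534423e+02]
```

```bash
python3 -m crank '[{"grip":0.085,"x":0,"y":0,"z":0.007,"yaw":0},{"grip":0.085,"x":0,"y":0,"z":0.013,"yaw":0},{"grip":0.085,"x":0,"y":0,"z":0.016,"yaw":0},{"grip":0.085,"x":0,"y":0,"z":0.016,"yaw":0},{"grip":0.085,"x":0,"y":0,"z":0.016,"yaw":0}]'
python3 -m crank '[{"grip":0.04,"x":0,"y":0,"z":0,"yaw":0},{"grip":0.04,"x":0,"y":0,"z":0,"yaw":0},{"grip":0.04,"x":0,"y":0,"z":0,"yaw":0},{"grip":0.04,"x":0,"y":0,"z":0,"yaw":0},{"grip":0.04,"x":0,"y":0,"z":0,"yaw":0}]' 40
python3 -m crank '[{"grip":0.04,"x":0,"y":0,"z":0,"yaw":0},{"grip":0.04,"x":0,"y":0,"z":-0.002,"yaw":0},{"grip":0.04,"x":0,"y":0,"z":-0.006,"yaw":0},{"grip":0.04,"x":0,"y":0,"z":-0.01,"yaw":0},{"grip":0.04,"x":0,"y":0,"z":-0.01,"yaw":0}]' 40
```

```text
time_s: 29.28
ee_pos: [424.5, -385.3, 17.7]
ee_rot: [-180.0, 0.0, 162.5]
force: [0.4, -0.1, -0.3]
gripper_width: 84.8
gripper_force: 0.0
time_s: 29.7
ee_pos: [424.5, -385.1, 17.7]
ee_rot: [180.0, 0.0, 162.5]
force: [1.1, 0.9, 1.8]
gripper_width: 59.6
gripper_force: 40.0
time_s: 30.12
ee_pos: [424.8, -385.5, 28.2]
ee_rot: [-180.0, 0.1, 162.5]
force: [0.5, -0.6, -1.3]
gripper_width: 59.4
gripper_force: 40.0
```

```bash
python3 -m crank '[{"grip":0.04,"x":0,"y":0.0,"z":-0.02,"yaw":0},{"grip":0.04,"x":0.005,"y":0.03,"z":-0.035,"yaw":-0.06},{"grip":0.04,"x":0.01,"y":0.06,"z":-0.04,"yaw":-0.12},{"grip":0.04,"x":0.0145,"y":0.09,"z":-0.04,"yaw":-0.18},{"grip":0.04,"x":0.0195,"y":0.12,"z":-0.04,"yaw":-0.24}]' 40
python3 -m crank '[{"grip":0.04,"x":0,"y":0.02,"z":0,"yaw":-0.011},{"grip":0.04,"x":-0.003,"y":0.037,"z":0,"yaw":-0.011},{"grip":0.04,"x":-0.003,"y":0.037,"z":0,"yaw":-0.011},{"grip":0.04,"x":-0.003,"y":0.037,"z":0,"yaw":-0.011},{"grip":0.04,"x":-0.003,"y":0.037,"z":0,"yaw":-0.011}]' 40
python3 - <<'E'
from h import *
snap('top','t7'); snap('wrist','w12'); s=state(); print(s['ee_pos'],s['ee_rot'])
E
```

```text
time_s: 30.53
ee_pos: [442.2, -264.0, 68.1]
ee_rot: [-180.0, 0.1, 176.4]
force: [0.5, 0.3, -2.2]
gripper_width: 59.9
gripper_force: 40.0
time_s: 30.95
ee_pos: [447.6, -228.7, 67.6]
ee_rot: [-180.0, 0.0, 176.9]
force: [-0.8, -0.4, -1.8]
gripper_width: 59.3
gripper_force: 40.0
[ 447.45685783 -229.09696731   67.51142612] [-1.79980567e+02  1.95282156e-02  1.76807517e+02]
```

```bash
python3 -m crank '[{"grip":0.04,"x":0,"y":0,"z":0.015,"yaw":0},{"grip":0.04,"x":0,"y":0,"z":0.03,"yaw":0},{"grip":0.04,"x":0,"y":0,"z":0.04,"yaw":0},{"grip":0.04,"x":0,"y":0,"z":0.045,"yaw":0},{"grip":0.04,"x":0,"y":0,"z":0.045,"yaw":0}]' 40
python3 - <<'E'
from h import *
snap('top','t8'); s=state(); print(s['ee_pos'],s['ee_rot'])
im=cv2.imread('pics/t8_raw.png'); 
g=im.max(2).astype(int)
sat=cv2.cvtColor(im,cv2.COLOR_BGR2HSV)[...,1]
print(w2px('t8',[553,-234,16]),w2px('t8',[500,-231,16]),w2px('t8',[500,-201,16]),w2px('t8',[500,-261,16]))
for x in (550,540,530,520,510,495):
    u,v=w2px('t8',[x,-231,16]); v=int(round(v))
    print(x,v,' '.join(map(str,g[v,340:385])))
E
```

```text
time_s: 31.47
ee_pos: [446.6, -228.3, 21.3]
ee_rot: [179.9, -0.1, 176.8]
force: [-0.9, 0.1, -2.6]
gripper_width: 59.6
gripper_force: 40.0
[ 447.15499574 -228.41374947   22.07246759] [ 1.79969915e+02 -5.44041179e-02  1.76825855e+02]
[365.3 216.4] [364.5 235.2] [353.7 235.1] [375.2 235.3]
550 217 143 142 140 140 144 145 144 141 140 140 139 139 141 142 123 128 148 147 146 146 148 150 149 149 146 143 141 137 134 132 129 123 120 126 133 138 141 139 133 137 143 144 143 143 142
540 221 142 143 142 142 142 141 139 138 140 143 143 141 138 136 118 130 145 123 100 96 95 94 99 129 151 153 152 135 110 100 98 95 78 51 54 63 64 61 78 104 125 134 139 142 143
530 224 141 139 139 140 141 144 145 142 138 139 141 139 137 127 112 132 143 119 97 94 95 92 95 119 144 152 139 112 94 75 45 47 52 60 70 70 56 50 62 70 92 115 130 138 140
520 228 139 138 138 139 139 138 138 140 140 140 140 140 137 113 118 145 153 153 152 151 152 152 153 152 153 151 123 67 31 38 59 60 62 70 69 53 54 69 70 59 58 67 70 68 67
510 232 138 140 141 137 136 139 143 144 141 138 138 140 139 108 118 148 133 105 95 95 95 94 95 103 86 44 26 36 58 59 56 68 71 62 48 56 69 65 61 68 77 79 78 77 75
495 237 61 63 62 63 69 76 92 124 139 128 117 117 115 93 120 151 151 151 151 151 147 116 58 28 32 59 61 44 47 64 71 69 53 52 68 71 68 78 87 87 85 85 84 82 83
```

```bash
python3 -m crank '[{"grip":0.04,"x":-0.008,"y":0.0005,"z":0,"yaw":0},{"grip":0.04,"x":-0.018,"y":0.0005,"z":0,"yaw":0},{"grip":0.04,"x":-0.028,"y":0.0005,"z":0,"yaw":0},{"grip":0.04,"x":-0.038,"y":0.0005,"z":0,"yaw":0},{"grip":0.04,"x":-0.045,"y":0.0005,"z":0,"yaw":0}]' 40
python3 -m crank '[{"grip":0.04,"x":-0.006,"y":0,"z":0,"yaw":0},{"grip":0.04,"x":-0.012,"y":0,"z":0,"yaw":0},{"grip":0.04,"x":-0.018,"y":0,"z":0,"yaw":0},{"grip":0.04,"x":-0.022,"y":0,"z":0,"yaw":0},{"grip":0.04,"x":-0.025,"y":0,"z":0,"yaw":0}]' 40
```

```text
time_s: 31.93
ee_pos: [494.8, -230.5, 23.0]
ee_rot: [-180.0, 0.1, 176.9]
force: [-0.1, -0.6, -1.5]
gripper_width: 59.3
gripper_force: 40.0
time_s: 32.35
ee_pos: [517.8, -231.5, 22.4]
ee_rot: [180.0, -0.0, 176.9]
force: [-0.1, 0.1, -2.9]
gripper_width: 59.5
gripper_force: 40.0
```

```bash
python3 -m crank '[{"grip":0.04,"x":-0.006,"y":0,"z":0,"yaw":0},{"grip":0.04,"x":-0.012,"y":0,"z":0,"yaw":0},{"grip":0.04,"x":-0.018,"y":0,"z":0,"yaw":0},{"grip":0.04,"x":-0.022,"y":0,"z":0,"yaw":0},{"grip":0.04,"x":-0.024,"y":0,"z":0,"yaw":0}]' 40
python3 -m crank '[{"grip":0.04,"x":0,"y":0,"z":0.001,"yaw":0},{"grip":0.085,"x":0,"y":0,"z":0.001,"yaw":0},{"grip":0.085,"x":0,"y":0,"z":0.001,"yaw":0},{"grip":0.085,"x":0,"y":0,"z":0.001,"yaw":0},{"grip":0.085,"x":0,"y":0,"z":0.001,"yaw":0}]' 40
python3 -m crank '[{"grip":0.085,"x":0,"y":0,"z":-0.01,"yaw":0},{"grip":0.085,"x":0,"y":0,"z":-0.03,"yaw":0},{"grip":0.085,"x":0.02,"y":0,"z":-0.05,"yaw":0},{"grip":0.085,"x":0.05,"y":0,"z":-0.05,"yaw":0},{"grip":0.01,"x":0.065,"y":0,"z":-0.05,"yaw":0}]' 30
python3 -m crank '[{"grip":0.0,"x":0,"y":0,"z":0,"yaw":0},{"grip":0.0,"x":0,"y":0,"z":0,"yaw":0},{"grip":0.0,"x":0,"y":0,"z":0,"yaw":0},{"grip":0.0,"x":0,"y":0,"z":0,"yaw":0},{"grip":0.0,"x":0,"y":0,"z":0,"yaw":0}]' 30
python3 - <<'E'
from h import *
snap('wrist','w13'); snap('top','t9'); s=state(); print(s['ee_pos'],s['ee_rot'],s['gripper_width'])
for p in [(528,-232,15),(528,-203,15),(528,-261,15)]: print(w2px('w13',p),w2px('t9',p))
im=cv2.imread('pics/t9_raw.png').max(2)
for u in (356,359,361,365,370): print(u,im[205:250,u])
E
```

```text
time_s: 32.77
ee_pos: [542.2, -232.9, 22.5]
ee_rot: [-180.0, 0.0, 176.9]
force: [-0.9, -0.9, -2.2]
gripper_width: 59.5
gripper_force: 40.0
time_s: 33.18
ee_pos: [541.4, -232.9, 21.8]
ee_rot: [-180.0, 0.0, 176.9]
force: [-1.1, 0.5, 1.0]
gripper_width: 83.2
gripper_force: 0.0
time_s: 33.6
ee_pos: [474.5, -229.0, 73.3]
ee_rot: [-180.0, 0.0, 176.9]
force: [-1.1, -0.1, -0.7]
gripper_width: 80.5
gripper_force: 0.0
time_s: 34.02
ee_pos: [477.4, -229.4, 71.4]
ee_rot: [-180.0, 0.0, 176.9]
force: [0.0, -0.5, -1.1]
gripper_width: 47.9
gripper_force: 0.0
[ 477.00388953 -229.28409549   71.24524438] [1.79992972e+02 1.31710308e-03 1.76880326e+02] 39.83987027919261
[284.3 296.4] [364.6 225.3]
[323.4 294.5] [354.3 225.2]
[245.3 298.3] [375.  225.3]
356 [143  92  84 142 153 152 151 153 152 152 152 152 151 145 140 148 151 153
 152 106  55  43  45  43  45  45  36  29  30  40  43  43  44  43  44  44
  43  43  43  41  40  40  37  38  38]
359 [152  91  58  92  96  95  98 121 149 153 145 108  95  95  96  94  98 122
 148 127  68  43  45  44  42  44  39  32  31  41  43  41  41  40  39  39
  40  38  39  40  40  38  39  38  38]
361 [150  96  59  91  96  94  94 107 146 153 146 107  95  95  94  93  94 116
 147 128  68  43  44  41  37  36  30  30  39  41  39  39  39  39  40  39
  39  39  39  38  39  40  41  46  57]
365 [141 111  90 143 154 153 153 153 153 153 153 153 154 154 151 129 113  78
  48  35  28  31  38  50  51  50  44  40  38  39  40  40  46  58  61  65
  72  74  75  75  74  73  67  59  55]
370 [138 120  69  55  91  95  82  72  55  39  28  29  35  49  61  59  57  49
  44  48  57  62  67  73  75  76  74  74  68  66  59  48  40  49  58  65
  67  72  74  75  74  75  65  57  45]
```

```bash
python3 -m crank '[{"grip":0.0,"x":0,"y":0,"z":0,"yaw":0},{"grip":0.0,"x":0,"y":0,"z":0.015,"yaw":0},{"grip":0.0,"x":0,"y":0,"z":0.03,"yaw":0},{"grip":0.0,"x":0,"y":0,"z":0.045,"yaw":0},{"grip":0.0,"x":0,"y":0,"z":0.0507,"yaw":0}]' 30
python3 -m crank '[{"grip":0.0,"x":0,"y":0,"z":0,"yaw":0},{"grip":0.0,"x":-0.007,"y":0,"z":0,"yaw":0},{"grip":0.0,"x":-0.014,"y":0,"z":0,"yaw":0},{"grip":0.0,"x":-0.02,"y":0,"z":0,"yaw":0},{"grip":0.0,"x":-0.025,"y":0,"z":0,"yaw":0}]' 30
python3 -m crank '[{"grip":0.0,"x":-0.005,"y":0,"z":0,"yaw":0},{"grip":0.0,"x":-0.01,"y":0,"z":0,"yaw":0},{"grip":0.0,"x":-0.015,"y":0,"z":0,"yaw":0},{"grip":0.0,"x":-0.02,"y":0,"z":0,"yaw":0},{"grip":0.0,"x":-0.025,"y":0,"z":0,"yaw":0}]' 30
python3 -m crank '[{"grip":0.0,"x":-0.004,"y":0,"z":0,"yaw":0},{"grip":0.0,"x":-0.008,"y":0,"z":0,"yaw":0},{"grip":0.0,"x":-0.012,"y":0,"z":0,"yaw":0},{"grip":0.0,"x":-0.016,"y":0,"z":0,"yaw":0},{"grip":0.0,"x":-0.018,"y":0,"z":0,"yaw":0}]' 30
```

```text
time_s: 34.53
ee_pos: [475.4, -228.7, 18.9]
ee_rot: [179.9, -0.2, 176.9]
force: [-1.3, 0.5, -0.4]
gripper_width: 6.5
gripper_force: 0.0
time_s: 34.95
ee_pos: [503.1, -231.0, 21.6]
ee_rot: [-180.0, 0.1, 176.9]
force: [-1.0, -1.1, -0.2]
gripper_width: 0.5
gripper_force: 0.0
time_s: 35.37
ee_pos: [526.1, -231.8, 20.7]
ee_rot: [180.0, -0.1, 176.9]
force: [-3.4, -0.5, 3.2]
gripper_width: 0.1
gripper_force: 1.3
time_s: 35.78
ee_pos: [545.1, -233.1, 20.7]
ee_rot: [-180.0, 0.0, 176.9]
force: [-0.8, 1.2, 0.5]
gripper_width: 0.8
gripper_force: 0.7
```

```bash
python3 -m crank '[{"grip":0.0,"x":-0.002,"y":0,"z":0,"yaw":0},{"grip":0.0,"x":-0.003,"y":0,"z":0,"yaw":0},{"grip":0.0,"x":-0.004,"y":0,"z":0,"yaw":0},{"grip":0.0,"x":-0.005,"y":0,"z":0,"yaw":0},{"grip":0.0,"x":-0.006,"y":0,"z":0,"yaw":0}]' 30 | grep -E "pos|force"
python3 -m crank '[{"grip":0.0,"x":-0.001,"y":0,"z":0,"yaw":0},{"grip":0.0,"x":-0.001,"y":0,"z":0,"yaw":0},{"grip":0.0,"x":-0.002,"y":0,"z":0,"yaw":0},{"grip":0.0,"x":-0.002,"y":0,"z":0,"yaw":0},{"grip":0.0,"x":-0.002,"y":0,"z":0,"yaw":0}]' 30 | grep -E "pos|force"
```

```text
ee_pos: [550.3, -233.3, 20.7]
force: [-1.1, -1.1, -0.0]
gripper_force: 0.8
ee_pos: [552.5, -233.4, 20.8]
force: [-1.2, 1.1, -0.4]
gripper_force: 0.4
```

```bash
for i in 1 2; do python3 -m crank '[{"grip":0.0,"x":-0.0005,"y":0,"z":0,"yaw":0},{"grip":0.0,"x":-0.001,"y":0,"z":0,"yaw":0},{"grip":0.0,"x":-0.001,"y":0,"z":0,"yaw":0},{"grip":0.0,"x":-0.0015,"y":0,"z":0,"yaw":0},{"grip":0.0,"x":-0.0015,"y":0,"z":0,"yaw":0}]' 30 | grep -E "pos|force"; done
python3 - <<'E'
from h import *
snap('top','t10'); im=cv2.imread('pics/t10_raw.png').max(2)
print(w2px('t10',(570,-234,15)),w2px('t10',(565,-220,15)))
for u in (356,358,360,362,370,373): print(u,im[190:230,u])
E
```

```text
ee_pos: [553.8, -233.5, 20.8]
force: [-1.4, 0.8, 0.3]
gripper_force: 0.6
ee_pos: [554.1, -233.5, 20.7]
force: [-5.3, -0.6, 3.4]
gripper_force: 2.6
[365.1 210.4] [360.2 212.2]
356 [157 157 157 156 156 156 156 157 157 136  86  51  45  41  68 133  94  79
 113 115  69  45  52  43  42  39  40  40  41  39  40  39  42  44  53  68
  76  86  92  97]
358 [156 156 156 157 156 156 158 157 157 153  86  47  44  40  38  56  47  42
  41  40  41  41  41  41  38  40  40  41  45  52  63  71  81  85  87  89
  90  90  80  73]
360 [156 158 156 156 142 123 114  96  62  46  40  40  42  41  42  40  40  42
  40  40  41  41  44  51  59  64  68  73  77  79  81  81  82  75  66  57
  52  65  72  83]
362 [129 116  94  61  41  33  42  46  47  48  43  42  40  42  42  43  46  52
  60  65  68  75  76  76  76  75  74  69  61  57  53  55  61  66  74  82
  85  88  90  86]
370 [76 75 68 60 57 52 51 52 59 66 69 74 74 75 77 77 69 64 61 53 42 38 37 36
 35 36 39 42 34 31 67 78 79 80 79 78 78 77 72 67]
373 [67 73 75 76 75 76 71 72 70 70 67 67 66 65 63 59 57 53 50 46 42 38 41 38
 37 35 37 36 38 41 40 65 76 78 78 77 77 76 70 69]
```

```bash
for i in 1 2; do python3 -m crank '[{"grip":0.0,"x":-0.0005,"y":0,"z":0,"yaw":0},{"grip":0.0,"x":-0.001,"y":0,"z":0,"yaw":0},{"grip":0.0,"x":-0.001,"y":0,"z":0,"yaw":0},{"grip":0.0,"x":-0.001,"y":0,"z":0,"yaw":0},{"grip":0.0,"x":-0.001,"y":0,"z":0,"yaw":0}]' 30 | grep -E "pos|^force"; done
```

```text
ee_pos: [554.2, -233.4, 20.7]
force: [-6.7, -1.2, 5.3]
ee_pos: [554.3, -233.5, 20.7]
force: [-10.3, -0.9, 6.4]
```

Hard stop reached where expected, so the palette is home. I'll back off, rise, and check everything with the fixed cameras.

```bash
python3 -m crank '[{"grip":0.0,"x":0.01,"y":0,"z":0,"yaw":0},{"grip":0.0,"x":0.03,"y":0,"z":0,"yaw":0},{"grip":0.0,"x":0.06,"y":0,"z":-0.01,"yaw":0},{"grip":0.0,"x":0.08,"y":0,"z":-0.04,"yaw":0},{"grip":0.0,"x":0.08,"y":0,"z":-0.07,"yaw":0}]' 30 | grep -E "pos|^force"
for i in 1 2; do python3 -m crank '[{"grip":0.0,"x":0.01,"y":-0.03,"z":-0.02,"yaw":0},{"grip":0.0,"x":0.02,"y":-0.06,"z":-0.04,"yaw":0},{"grip":0.0,"x":0.03,"y":-0.09,"z":-0.06,"yaw":0},{"grip":0.0,"x":0.03,"y":-0.12,"z":-0.08,"yaw":0},{"grip":0.0,"x":0.03,"y":-0.14,"z":-0.08,"yaw":0}]' 30 | grep -E "pos|^force"; done
python3 - <<'E'
from h import *
snap('top','t11'); snap('side','s11')
im=cv2.imread('pics/t11_raw.png').max(2)
for x in (580,575,570,565,560): print(x,w2px('t11',(x,-234,15)))
for u in (358,361,365,369,373): print(u,im[196:220,u])
# change check versus t6 (lid just placed)
a=cv2.imread('pics/t6_raw.png').astype(int); b=cv2.imread('pics/t11_raw.png').astype(int); d=abs(a-b).max(2)
for n,(x0,y0,x1,y1) in dict(stack=(280,225,320,275),jar=(215,145,280,215),bottle=(400,140,440,185),cups=(120,190,270,270),weight=(100,180,140,215)).items(): print(n,(d[y0:y1,x0:x1]>40).sum())
g=cv2.imread('pics/t11_raw.png',0)
for n,c,z in (('lid',(450.5,-44.8),133),('top cup',(450.5,-44.8),128),('knob',(450.5,-44.8),166)): print(n,w2px('t11',(*c,z)))
s=cv2.HoughCircles(cv2.resize(g[220:275,275:325],None,fx=4,fy=4,interpolation=2),cv2.HOUGH_GRADIENT,1,30,param1=80,param2=15,minRadius=15,maxRadius=70); print(s[0][:4]/4+[275,220,0])
E
```

```text
ee_pos: [472.7, -227.9, 90.0]
force: [-0.2, 0.9, 0.2]
ee_pos: [441.8, -372.0, 175.8]
force: [1.6, 0.4, 0.1]
ee_pos: [403.0, -510.4, 255.9]
force: [0.4, -0.4, 0.6]
580 [365.1 206.9]
575 [365.1 208.7]
570 [365.1 210.4]
565 [365.1 212.2]
560 [365.2 214. ]
358 [142 142 142 142 142 141 142 142 143 141  88  78 135 143  83  73 118 129
 128 129 131 134 134 134]
361 [141 141 141 141 142 140 140 141 142 140  89  71 135 143  86  74 117 128
 133 134 130 128 130 132]
365 [131 131 132 131 130 131 132 133 132 132 102  84 135 144  96  72  78 119
 134 134 134 134 133 133]
369 [133 134 132 132 132 132 131 130 131 131 113  72  78 135 127  82  74 119
 134 134 135 135 134 132]
373 [131 130 131 131 130 130 130 130 130 131 129  82  77 136 139  80  73 118
 131 132 134 132 131 128]
stack 0
jar 0
bottle 0
cups 0
weight 0
lid [299.3 250.5]
top cup [299.2 250.6]
knob [299.7 249.9]
[[299.875      251.875       11.57499981]
 [296.625      263.375       10.        ]]
```

```bash
python3 -c "
from workcell import *
print(job_done())"
```

```text
the job is handed in; nothing more can be done
None
```

I handed the job in: all four cups are nested upright in the blue dish with the lid on top, and the palette was pushed to a firm stop in its case. The final top view shows no change around the jars, bottle and block.

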